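# Dock the weighing bowl, tare, add the ingot

## Task

Slide the empty weighing bowl into the rails on the bench scale until its plunger is pushed fully home against the stop, never forcing it, and let go of it. Then press the round tare key right down and let it come up again, and only after that lay the small rectangular silver ingot gently in the bowl, leaving the bowl home and the other pieces on the bench where they are.

Things in the scene. Friction and masses are not known exactly. Their poses are not given: they have to be found in the camera images.
- scale: grey bench scale, fixed, 270 (x) x 235 (y) x 40 high; origin at the centre of its underside, x from its front edge to its rear (display) edge, y to its left, z up. Deck at z = 40. The white left part is the sprung weighing platform (sinks 1 mm per 4 N, at most 5 mm); on it two aluminium rails form a bay along x; on the right strip are the dark display (rear), two small oblong dummy keys and, nearer the front, the round tare key.
- bay (a point): point on the platform's deck (40 mm up) on the bay's centre line, at scale x = 0, axes as the scale. Two rails run from x = -20 to +90, 124 apart inside, each with a lip reaching 6 mm inward over the bay, underside 8 mm, top 12 mm above the deck. The bowl's plate (120 wide) cannot be lowered between the lips: lay it on the open deck in front and slide it in along +x under them.
- bay_mouth (a point): point on the deck on the bay's centre line at x = -85: the bowl's plate centred here and aligned with the scale lies flat just in front of the rails; flared guides from x = -48 to -20 lead in. The weighing deck is delicate: the bowl must not push on the scale, down or sideways, with more than about 15 N.
- stop_zone (a point): fixed point on the deck at x = +61, front limit of the stop. A stop block (42 wide, 16 high) is clamped behind it anew each day, anywhere in a 30 mm range NOT measured; on its front a spring plunger (plate 34 wide, 10 high). The bowl plate's rear edge meets the plunger 0 to 30 mm behind this point; 8 mm farther it is home, on a stiff rubber buffer (6 N/mm).
- plunger (a joint): travel of the stop's plunger in m: 0 out, 0.008 fully pushed in; about 1.5 N of spring, too weak to push the bowl back out; it follows the bowl out again if the bowl is drawn back
- pan: the loose steel weighing bowl as a whole; its origin and axes are those of pan_plate
- pan_plate (a point): the weighing bowl's origin: centre of the underside of its steel base plate, x from the grip towards the plate's rear edge, z up. Plate 112 (x) x 120 (y) x 4 thick, rear edge at x = +56. On it a round steel bowl, outer rim radius 50, rim 28 above the underside. In front (at x = -76) an upright dark grip block stands on a tongue that reaches to x = -90. Loose, about 350 g.
- pan_grip (a point): centre of the bowl's upright grip block: 20 (x) x 22 (y) wide, from 4 to 45 mm above the plate's underside; this point is 25 mm above the underside, at x = -76 of the bowl. Take it from above across its 22 mm width, along the bowl's y.
- pan_in (a point): centre of the bowl's inner floor, 7 mm above the plate's underside; the floor's radius is 37, the mouth's 47
- tare (a joint): travel of the round tare key in m: 0 up, 0.008 fully down; a spring lifts it, fully down takes 5 N. It counts as pressed beyond 0.0045; do not press on the scale with more than 25 N.
- tare_top (a point): centre of the top of the round tare key's cap, radius 13; moves with the cap; 24 mm above the deck when up, 16 mm when fully down; its fixed round collar is 42 across and 12 mm high
- ingot_mid (a point): centre of the small rectangular silver ingot, 44 (x) x 20 (y) x 14 high, loose, about 120 g, lying flat; the only oblong metal piece among the three on the right (they swap places)
- ingot: the same ingot, origin at the centre of its underside
- ring_blank: bystander: flat silver ring, 36 across, 10 high; origin at the centre of its underside
- casting: bystander: round silver disc, 34 across, 12 high; origin at the centre of its underside
- bench_block: bystander: square steel bench block 70 x 70 x 22; origin at the centre of its underside
- jar: bystander: closed glass jar, radius 28, 70 high; origin at the centre of its underside
- hammer: bystander: hammer 220 long lying flat along its x
- driver: bystander: screwdriver 160 long lying along its x
- wax_block: bystander: white wax block 50 x 35 x 30; origin at the centre of its underside
Not all that is in view belongs to the job. What is shaped like the ingot but orange or yellow is not meant.

How it is judged (in metres and radians):
On the way, in this order (a step that is already met when the one before it is completed fails the run):
1. the empty bowl is in the bay with the plunger pushed home, and released (value of joint plunger above 0.007 m and x of pan_plate in the frame of bay above 0.006 m and z of pan_plate in the frame of bay below 0.004 m and angle between pan_plate's own z axis and vertical below 0.05 rad and contact force between each of the arm, the fingers and pan below 0.1 N and horizontal distance between ingot_mid and pan_in above 0.07 m), for 0.2 s.
2. the tare key is pressed down (over 4.5 of 8 mm) with the empty bowl home and untouched (value of joint tare above 0.0045 m and value of joint plunger above 0.007 m and contact force between each of the arm, the fingers and pan below 0.1 N and horizontal distance between ingot_mid and pan_in above 0.07 m), for 0.1 s.
At the end, for the whole second after the job is handed in: the bowl is flat in the bay with the plunger still pushed in by more than 7 of its 8 mm, the tare key is up again, and the ingot lies at rest on the bowl's floor, within 40 mm of its centre (value of joint plunger above 0.007 m and z of pan_plate in the frame of bay below 0.004 m and angle between pan_plate's own z axis and vertical below 0.05 rad and value of joint tare below 0.002 m and horizontal distance between ingot_mid and pan_in below 0.04 m and z of ingot_mid in the frame of pan_in between 0 and 0.022 m and linear speed of each of ingot, pan below 0.02 m/s); the robot touches nothing.
It fails at once if the bowl is pressed against the scale, its rails or its stop with more than 16 N (contact force between pan and scale above 16 N).
It fails at once if the robot presses on the scale with more than 25 N (contact force between any of the fingers, the arm and scale above 25 N).
It fails at once if the ingot is pressed or knocked against the bowl with more than 12 N (contact force between ingot and pan above 12 N).
It fails at once if the ingot is dropped into the bowl (it moves at over 0.45 m/s less than 60 mm above the bowl's floor) (linear speed of ingot above 0.45 m/s and horizontal distance between ingot_mid and pan_in below 0.06 m and z of ingot_mid in the frame of pan_in below 0.06 m).
It fails at once if a bystander is moved by more than 20 mm (distance of any of ring_blank, casting, bench_block, jar, hammer, driver, wax_block from where it was at the start of the episode above 0.02 m).
It also fails if it takes over 72 s, if anything falls off the work surface, if the arm or the gripper's body presses on something with over 40 N, if the wrist force passes 120 N, or if a joint passes its speed limit or range.

## Robot

A 6-joint arm with a two-finger parallel gripper is mounted at the origin on the work surface. World frame = base frame: x ahead of the robot, y to its left, z up, the work surface at z = 0. Lengths are in mm, angles in degrees, forces in N, time in s.
With the tool pointing down it reaches from about 325 to 750 mm from the base axis. Payload 7.6 kg.
Tool frame: the origin (TCP) lies on the centre line of the jaws, within the pads' length; the fingertips stand 11 mm ahead of it and the grasp point (between the pads) lies 8 mm behind it; x points along the fingers, y is the direction in which the jaws open and shut, and the axes are right-handed (so a half turn about x gives the same grasp; the last joint's range is limited). The gripper opens to 85 mm and grips with 20 to 120 N. Pads are 22 mm wide; open, the fingers measure 114 mm over their backs; the gripper's body (76 mm by 85 mm) begins 54 mm behind the grasp point. The pads swing forward as they close: fully open they stand 13 mm farther back than shut.
Start: joints at [-77.481, 2.991, 80.254, -0, 96.75, -4.028], TCP at [149.545, -503.27, 242.323] pointing down, gripper open.
Joint ranges: [-166.34, 166.34], [-52.06, 124.39], [6.96, 135.62], [-60.46, 240.46], [14.63, 156.25], [-167.68, 167.68]. Speed limits (degrees/s): [147.25, 147.25, 172.46, 180, 180, 180].

## Interface

Orientations are given as a 3x3 rotation matrix whose columns are the frame's x, y, z axes.
In Python, from bench import robot gives the robot as it stands.
- The arm moves only by the tool drive_tool, never from a script. Its argument "plan" is text: rows parted by semicolons, each of 7 numbers parted by spaces: the shift along the world's x, y, z in m, then the turn, a rotation vector about the world's x, y, z in rad, then the opening, from -1 (shut) to 1 (fully open), so that 0 is half open. In form: dx dy dz ax ay az claw; .... A call has exactly 10 rows; each row is the pose to reach, as a shift and turn from the pose commanded when the call began; what a row does not reach only later rows make up. A row lasts 1/12 s, in which the tool goes at most 41.7 mm and 7.16 degrees, less where a joint would pass 70% of its speed; a pose out of reach is approached as far as the arm can. A call with a gripper value outside its range is refused whole. The fingers move at their own pace and stop on an object; the grip force is fixed at half the most. Time passes only in rows, so rows that repeat a pose let the fingers close, or fill a call up. It gives the time, the measured TCP pose, the force and the opening at its end, in the units of the state.
- robot.get_state(): the state, without advancing time (a new reading comes with each control period).
- robot.camera(name): name is "scene" or "top" or "wrist"; returns the picture (480x640x3 uint8, red, green, blue); there is no depth.
- robot.camera_params(name): a dict with "intrinsics" (3x3 intrinsics, pixels), "position" and "rotation" of the camera in the world. Camera axes: x right, y down, z forward; pixel columns grow to the right and rows downward; lengths in mm; the calibration is good to about 2 mm. A picture is of the moment at which its call begins: read the wrist's pose just before it. camera_params takes no time and is no camera call; for the wrist camera it gives the pose at the moment of the call.
- robot.finish_job(): hands the job in, once; it reports no verdict.
The state is a dict: "time_s": time; "q": joint angles; "qd": joint speeds; "tau": joint torques, N m; "tool_pos": TCP position; "ee_rot": TCP orientation; "contact_force": force on the tool from outside, world axes, zero at the start; "wrist_torque": the same for the moment, N m; "opening": finger opening in mm.
Only numpy, scipy, OpenCV 4.12 (cv2) and the standard library are available. Lean on these libraries where they do the work, as an engineer would, in place of code of your own. Each camera call takes 0.05 s, during which the arm holds its last target.

## Working session

There is one attempt and no reset: what is moved stays moved. The work goes in short steps, Python scripts to look and compute and a tool call to move; the robot and the scene stay as the last step left them, time stands still between calls to the robot, and variables do not carry over. Pictures are saved under pics/ and viewed, and the job is handed in when it is done.

Besides the shell and the picture viewer there is one more tool, called after "Call:" in YAML: its name, and indented under it one key for each argument. drive_tool: Moves the arm, as the interface text tells. Its arguments: {"type":"object","properties":{"plan":{"type":"string"}},"required":["plan"]}

```bash
mkdir -p pics; ls
python3 - <<'E'
from bench import robot
import cv2, numpy as np
s=robot.get_state()
print({k:np.round(v,3).tolist() if not np.isscalar(v) else v for k,v in s.items()})
for n in ["scene","top","wrist"]:
    p=robot.camera_params(n); print(n,{k:np.round(v,3).tolist() for k,v in p.items()})
    im=robot.camera(n); cv2.imwrite(f"pics/{n}0.png",im[:,:,::-1])
E
```

```text
pics
{'time_s': 0.0, 'q': [-77.481, 3.026, 80.315, -0.001, 96.747, -4.027], 'qd': [0.017, -0.056, -0.038, 0.017, 0.05, -0.017], 'tau': [-0.0, -38.166, -36.019, -0.0, 0.006, 0.0], 'tool_pos': [149.473, -502.976, 241.463], 'ee_rot': [[-0.0, 0.285, -0.959], [0.002, -0.959, -0.285], [-1.0, -0.002, -0.0]], 'contact_force': [1.251, -0.574, 0.131], 'wrist_torque': [-0.01, -0.029, -0.013], 'opening': 85.65214820980748}
scene {'intrinsics': [[576.535, 0.0, 326.289], [0.0, 576.535, 237.78], [0.0, 0.0, 1.0]], 'position': [1081.056, -696.983, 1196.514], 'rotation': [[0.811, 0.448, -0.376], [0.584, -0.638, 0.501], [-0.016, -0.627, -0.779]]}
top {'intrinsics': [[510.094, 0.0, 313.453], [0.0, 510.094, 241.346], [0.0, 0.0, 1.0]], 'position': [202.525, 36.528, 1593.004], 'rotation': [[-0.058, -0.977, 0.207], [-0.998, 0.057, -0.013], [0.001, -0.208, -0.978]]}
wrist {'intrinsics': [[406.023, 0.0, 310.577], [0.0, 406.023, 235.454], [0.0, 0.0, 1.0]], 'position': [230.197, -478.522, 373.997], 'rotation': [[0.284, -0.906, -0.315], [-0.959, -0.268, -0.092], [-0.001, 0.329, -0.944]]}
```

View pics/scene0.png

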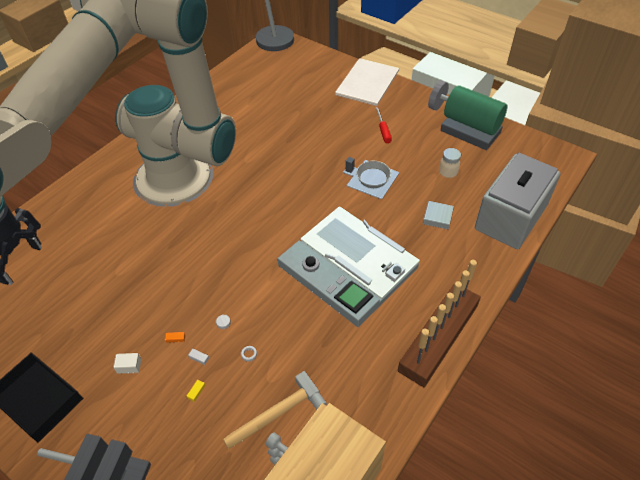

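View pics/top0.png

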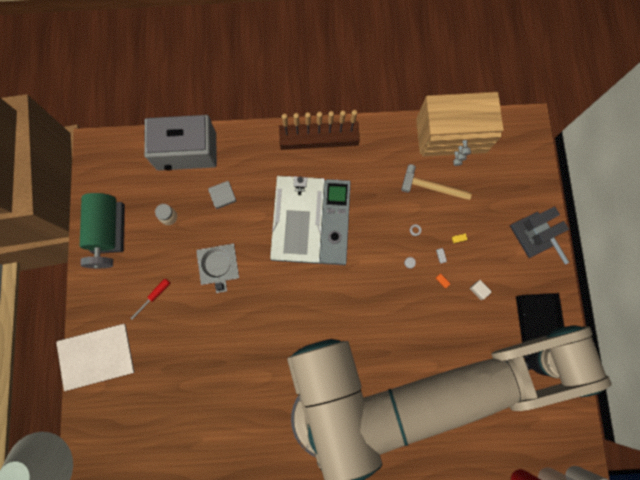

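View pics/wrist0.png

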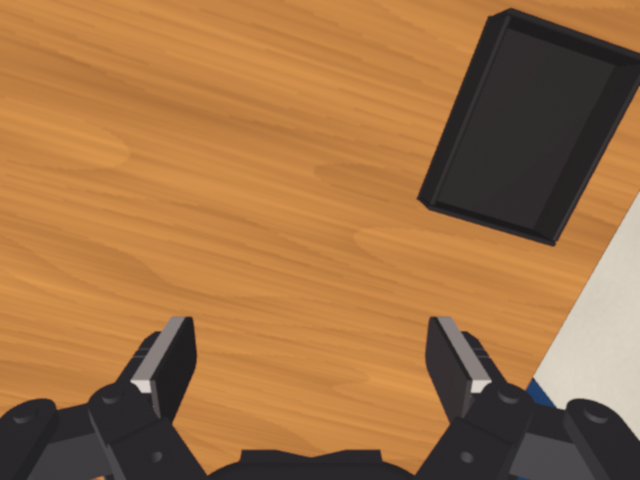

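The silver oblong in the scene view at (198,356), top view (441,256), is the ingot candidate. Other pieces it could be taken for, in the scene view:
- orange block (174,337)
- yellow block (195,390)
- disc (223,321)
- ring (249,353)
- wax block (127,363)

The bowl is at scene (373,175) with its grip at (350,163). The scale is in the centre, with the round tare key at (311,262).

```bash
cat > h.py <<'E'
import numpy as np, cv2
def proj(P,X):
    R=np.array(P['rotation']);K=np.array(P['intrinsics']);t=np.array(P['position'])
    c=(np.atleast_2d(X)-t)@R; u=c@K.T; return u[:,:2]/u[:,2:]
def ray(P,uv,z):
    R=np.array(P['rotation']);K=np.array(P['intrinsics']);t=np.array(P['position'])
    uv=np.atleast_2d(np.array(uv,float)); d=np.c_[uv,np.ones(len(uv))]@np.linalg.inv(K).T@R.T
    s=(z-t[2])/d[:,2]; return t+d*s[:,None]
E
python3 - <<'E'
import cv2
s=cv2.imread('pics/scene0.png');t=cv2.imread('pics/top0.png')
def crop(im,x0,y0,x1,y1,f,n): cv2.imwrite(n,cv2.resize(im[y0:y1,x0:x1],None,fx=f,fy=f,interpolation=cv2.INTER_CUBIC))
crop(s,270,150,430,330,4*.8,'pics/sc_scale.png')  
crop(s,330,140,470,240,5,'pics/sc_bowl.png')
crop(t,190,160,360,300,4,'pics/top_a.png')
crop(s,90,300,290,420,4,'pics/sc_ing.png')
E
```

```text
(no output)
```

View pics/sc_scale.png

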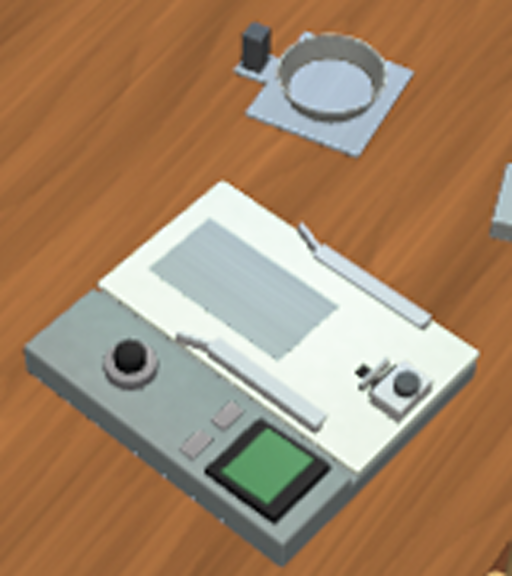

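View pics/top_a.png

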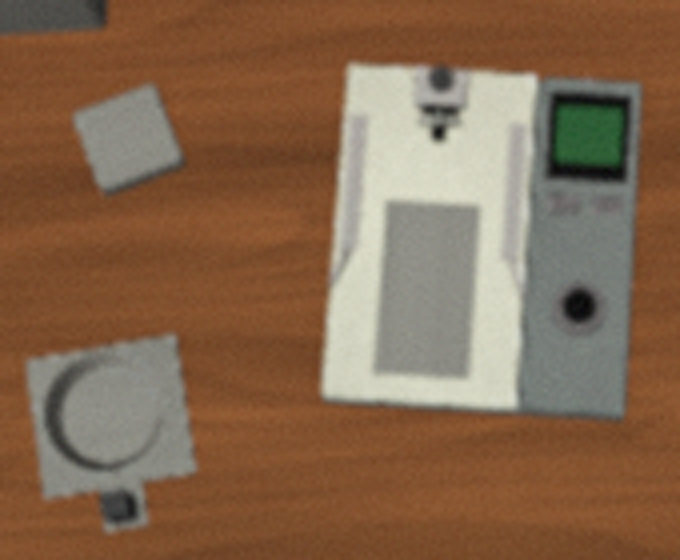

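View pics/sc_ing.png

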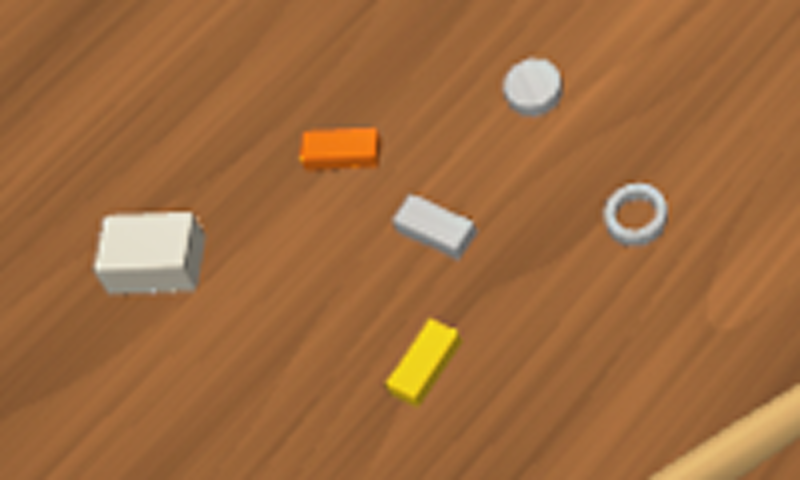

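View pics/sc_bowl.png

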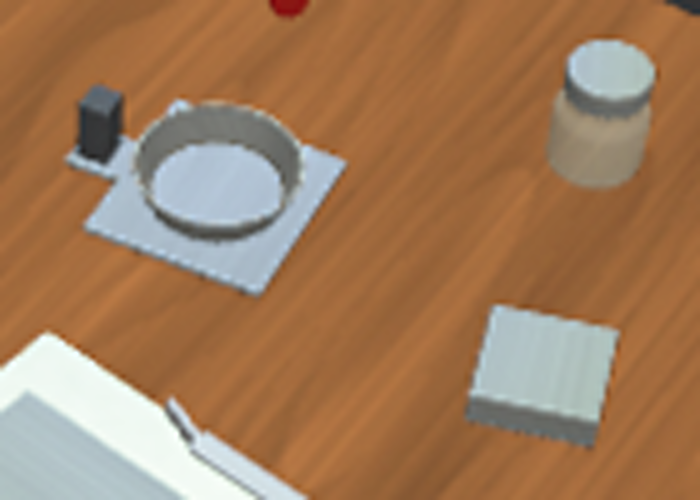

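Run:
```python
from bench import robot
from h import *
S=robot.camera_params('scene');T=robot.camera_params('top')
a=lambda l:np.array(l,float)
sc=lambda l:(a(l)+.5)/3.2-.5+a([270,150]); tp=lambda l:(a(l)+.5)/4-.5+a([190,160])
sb=lambda l:(a(l)+.5)/5-.5+a([330,140]); si=lambda l:(a(l)+.5)/4-.5+a([90,300])
pr=lambda n,x:print(n,np.round(x[:,:2],1).tolist())
# scale corners FL,FR,RL,RR z=40
pr('scale top FL FR RL RR',ray(T,tp([(322,398),(622,416),(348,64),(640,80)]),40))
pr('scale scene FL FR RL RR',ray(S,sc([(221,181),(25,350),(477,353),(283,543)]),40))
pr('tare top',ray(T,tp([(579,305)]),64)); pr('tare scene',ray(S,sc([(128,350)]),64))
pr('plungerplate scene? stop',ray(S,sc([(405,384)]),56)); pr('stop top',ray(T,tp([(441,80)]),56))
# bowl plate corners z=4 : rear-left, rear-right, front-right, front-left
pr('plate top RL RR FR FL',ray(T,tp([(27,360),(175,337),(195,470),(45,497)]),4))
pr('plate scene RL RR FR',ray(S,sb([(345,160),(260,293),(87,228)]),4))
pr('grip top',ray(T,tp([(121,505)]),45)); pr('grip scene',ray(S,sb([(102,96)]),45))
pr('rim scene',ray(S,sb([(218,170)]),28))
pr('ingot scene corners',ray(S,si([(410,195),(474,228),(459,249),(395,218)]),14))
t=cv2.imread('pics/top0.png')
```

```text
scale top FL FR RL RR [[483.5, 152.6], [456.0, -77.7], [753.3, 120.8], [726.3, -111.5]]
scale scene FL FR RL RR [[486.4, 154.7], [462.5, -78.6], [752.5, 121.7], [724.1, -106.8]]
tare top [[540.1, -49.1]]
tare scene [[540.0, -46.0]]
plungerplate scene? stop [[727.3, 53.7]]
stop top [[730.0, 47.1]]
plate top RL RR FR FL [[534.2, 387.6], [546.0, 270.0], [438.6, 257.1], [424.1, 374.8]]
plate scene RL RR FR [[533.2, 392.3], [549.0, 274.9], [441.0, 261.0]]
grip top [[408.9, 308.4]]
grip scene [[410.5, 319.7]]
rim scene [[489.1, 322.2]]
ingot scene corners [[448.6, -376.3], [492.9, -370.4], [495.0, -384.9], [451.8, -391.8]]
```

The close crop confirms it: the ingot is the silver oblong at scene (198,356). Next I move over the scale for a wrist view.

Call:
drive_tool:
  plan: "0.019 0.034 0.008 0 0 -0.03 1;0.038 0.068 0.016 0 0 -0.06 1;0.057 0.102 0.024 0 0 -0.09 1;0.076 0.137 0.032 0 0 -0.12 1;0.095 0.171 0.04 0 0 -0.15 1;0.114 0.205 0.048 0 0 -0.176 1;0.133 0.239 0.056 0 0 -0.176 1;0.152 0.274 0.064 0 0 -0.176 1;0.171 0.308 0.072 0 0 -0.176 1;0.19 0.342 0.08 0 0 -0.176 1"

```text
time_s: 0.98
tool_pos: [339.8, -159.4, 322.7]
ee_rot: [[0.0, 0.112, -0.994], [-0.0, -0.994, -0.112], [-1.0, 0.0, -0.0]]
contact_force: [1.7, -1.1, -0.2]
opening: 85.5
```

Call:
drive_tool:
  plan: "0.019 0.034 0.0 0 0 0 1;0.038 0.068 0 0 0 0 1;0.057 0.102 0 0 0 0 1;0.076 0.137 0 0 0 0 1;0.09 0.171 0 0 0 0 1;0.1 0.185 0 0 0 0 1;0.1 0.185 0 0 0 0 1;0.1 0.185 0 0 0 0 1;0.1 0.185 0 0 0 0 1;0.1 0.185 0 0 0 0 1"

```text
time_s: 1.82
tool_pos: [439.2, 22.8, 322.4]
ee_rot: [[0.0, 0.111, -0.994], [-0.0, -0.994, -0.111], [-1.0, 0.0, -0.0]]
contact_force: [0.7, -0.1, -0.0]
opening: 85.5
```

```bash
cat > shot.py <<'E'
import sys,pickle
from bench import robot
from h import *
n=sys.argv[1]; cam=sys.argv[2] if len(sys.argv)>2 else 'wrist'
P=robot.camera_params(cam); im=robot.camera(cam)[:,:,::-1].copy(); s=robot.get_state()
cv2.imwrite(f'pics/{n}.png',im); pickle.dump(P,open(f'pics/{n}.pkl','wb'))
print('t',round(s['time_s'],2),'pos',np.round(s['tool_pos'],1),'y',np.round(np.array(s['ee_rot'])[:,1],4),'F',np.round(s['contact_force'],1),'open',round(s['opening'],1))
E
python3 shot.py w1
```

```text
t 1.87 pos [439.3  22.8 322.5] y [ 1.108e-01 -9.938e-01  3.000e-04] F [ 0.1 -0.2  0.4] open 85.6
```

View pics/w1.png

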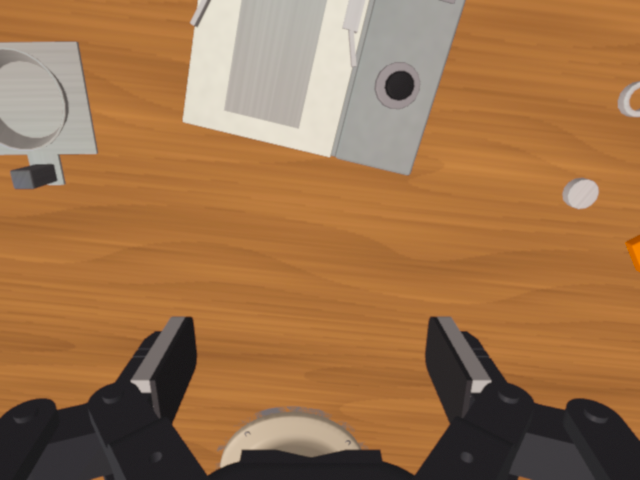

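Call:
drive_tool:
  plan: "0.035 0.0 0.0 0 0 0 1;0.07 0 0 0 0 0 1;0.105 0.0 0 0 0 0 1;0.14 0.0 0 0 0 0 1;0.16 0.0 0 0 0 0 1;0.16 0 0 0 0 0 1;0.16 0 0 0 0 0 1;0.16 0 0 0 0 0 1;0.16 0 0 0 0 0 1;0.16 0 0 0 0 0 1"

```text
time_s: 2.7
tool_pos: [598.8, 23.5, 323.5]
ee_rot: [[0.002, 0.112, -0.994], [-0.0, -0.994, -0.112], [-1.0, 0.0, -0.002]]
contact_force: [-0.0, -0.6, -0.7]
opening: 85.1
```

```bash
python3 shot.py w2
```

```text
t 2.75 pos [598.9  23.6 323.4] y [ 1.124e-01 -9.937e-01  3.000e-04] F [ 0.5  0.7 -0.2] open 85.2
```

View pics/w2.png

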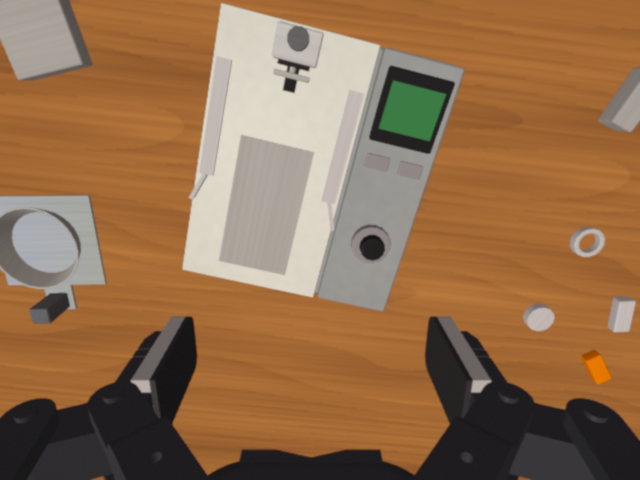

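Run:
```python
import cv2
t=cv2.imread('pics/w2.png')
cv2.imwrite('pics/w2a.png',cv2.resize(t[0:150,180:380],None,fx=4,fy=4,interpolation=cv2.INTER_CUBIC))
cv2.imwrite('pics/w2b.png',cv2.resize(t[130:330,180:400],None,fx=3,fy=3,interpolation=cv2.INTER_CUBIC))
cv2.imwrite('pics/w2c.png',cv2.resize(t[180:330,0:130],None,fx=4,fy=4,interpolation=cv2.INTER_CUBIC))
```

```text
(no output)
```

View pics/w2a.png

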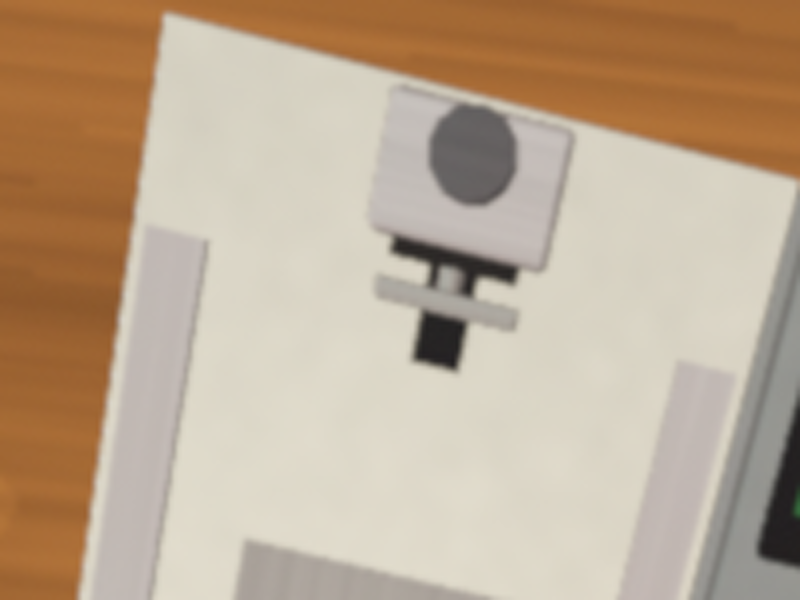

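View pics/w2b.png

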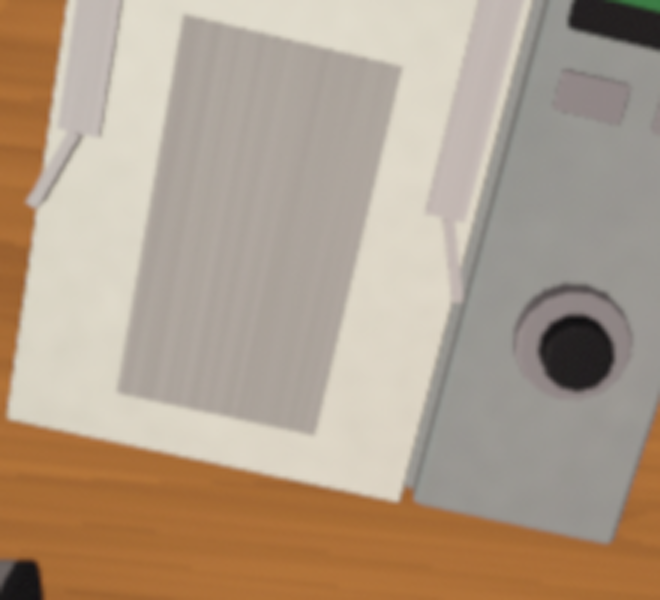

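View pics/w2c.png

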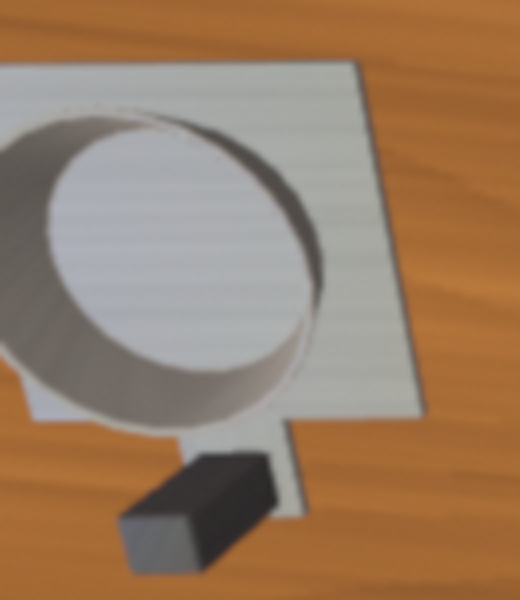

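```bash
cat > m1.py <<'E'
from h import *
import pickle
P=pickle.load(open('pics/w2.pkl','rb'))
a=lambda l:np.array(l,float)
A=lambda l:(a(l)+.5)/4-.5+a([180,0]); B=lambda l:(a(l)+.5)/3-.5+a([180,130]); C=lambda l:(a(l)+.5)/4-.5+a([0,180])
pr=lambda n,x:print(n,np.round(x[:,:2],1).tolist())
L=ray(P,np.r_[A([(208,240)]),B([(102,135)])],52); R=ray(P,np.r_[A([(677,362)]),B([(427,212)])],52)
pr('lip L rear,front',L);pr('lip R rear, front',R)
dirs=[x[0]-x[1] for x in(L,R)]
for d in dirs: print('yaw',np.degrees(np.arctan2(d[1],d[0])),np.linalg.norm(d))
pl=ray(P,np.r_[A([(163,12)]),B([(8,418),(402,502),(612,543)])],40); pr('plat RL,FL,FRp,FR',pl)
for i,j in((1,0),): d=pl[i-1]-pl[i]; print('yaw side',np.degrees(np.arctan2(pl[0][1]-pl[1][1],pl[0][0]-pl[1][0])),np.linalg.norm(pl[0]-pl[1]))
d=pl[1]-pl[3]; print('yaw front',np.degrees(np.arctan2(-d[0],d[1])),np.linalg.norm(d))
yaw=np.radians(-6.8);ex=a([np.cos(yaw),np.sin(yaw)]);ey=a([-ex[1],ex[0]])
mid=(L.mean(0)+R.mean(0))[:2]/2  # x=+35 
print('mid', mid,'gap',(L.mean(0)-R.mean(0))[:2]@ey,'bay0',mid-35*ex)
st=ray(P,A([(370,228),(545,270)]),56);pr('stop front top',st)
pp=ray(P,A([(376,297),(515,330)]),50);pr('plunger plate front top',pp); 
b0=mid-35*ex
print('in bay', (st[:,:2]-b0)@np.c_[ex,ey],(pp[:,:2]-b0)@np.c_[ex,ey])
t=ray(P,B([(577,353)]),64);pr('tare',t); print((t[:,:2]-b0)@np.c_[ex,ey])
pc=ray(P,C([(357,62),(425,415),(35,420)]),4);pr('plate RR,FR,FL',pc)
d=pc[0]-pc[1];print('yaw',np.degrees(np.arctan2(d[1],d[0])),np.linalg.norm(d)); d=pc[2]-pc[1];print('yaw',np.degrees(np.arctan2(-d[0],d[1])),np.linalg.norm(d))
pr('grip top (4 corners)',ray(P,C([(120,518),(187,517)]),45))
E
python3 m1.py
```

```text
lip L rear,front [[704.6, 108.7], [596.5, 121.5]]
lip R rear, front [[690.4, -1.7], [582.3, 10.6]]
yaw -6.750475230062354 108.83319000103046
yaw -6.474005576117993 108.82545584690233
plat RL,FL,FRp,FR [[751.6, 123.4], [483.9, 155.4], [465.4, 5.7], [456.9, -76.9]]
yaw side -6.814434205038176 269.63956224360334
yaw front -6.6276194495128 233.83062386478156
mid [643.44896916  59.7934722 ] gap 111.59478889038907 bay0 [608.69517638  63.93761109]
stop front top [[710.9, 71.7], [706.6, 31.4]]
plunger plate front top [[696.8, 69.7], [693.3, 36.8]]
in bay [[100.57526529  19.82085436]
 [101.04835141 -20.757903  ]] [[ 86.80382493  16.16653081]
 [ 87.17719438 -16.92922329]]
tare [[541.5, -46.0]]
[[ -53.68413729 -117.14464809]]
plate RR,FR,FL [[547.0, 272.4], [436.9, 259.0], [421.9, 378.3]]
yaw 6.9320793843652835 110.89034128902858
yaw 7.178922912591556 120.14664421386165
grip top (4 corners) [[416.7, 326.9], [419.1, 307.9]]
```

The wrist view agrees with the first estimates:

| Item | Position (mm) | Yaw |
|---|---|---|
| Bay origin | (608.7, 63.9) | -6.65° |
| Plunger plate front | bay x ≈ 87, so home is pan x ≈ 39 | – |
| Bowl centre | (484.5, 325.4) | 7.0° |
| Bowl grip | (409, 316) | as bowl |
| Tare key | (541.5, -46) | – |

I move above the grip next.

Call:
drive_tool:
  plan: "-0.021 0.0325 -0.01 0 0 0.01 1;-0.042 0.065 -0.02 0 0 0.01 1;-0.063 0.0975 -0.03 0 0 0.01 1;-0.084 0.13 -0.04 0 0 0.01 1;-0.105 0.1625 -0.05 0 0 0.01 1;-0.127 0.195 -0.06 0 0 0.01 1;-0.148 0.2275 -0.07 0 0 0.01 1;-0.169 0.26 -0.08 0 0 0.01 1;-0.182 0.28 -0.09 0 0 0.01 1;-0.19 0.2925 -0.1 0 0 0.01 1"

```text
time_s: 3.58
tool_pos: [407.4, 318.2, 222.5]
ee_rot: [[0.001, 0.125, -0.992], [0.001, -0.992, -0.125], [-1.0, -0.001, -0.001]]
contact_force: [-0.2, 0.4, 0.4]
opening: 85.3
```

Call:
drive_tool:
  plan: "0 0 -0.03 0 0 0 0.2;0 0 -0.06 0 0 0 0.2;0 0 -0.09 0 0 0 0.2;0 0 -0.11 0 0 0 0.2;0 0 -0.12 0 0 0 0.2;0 0 -0.12 0 0 0 0.2;0 0 -0.12 0 0 0 0.2;0 0 -0.12 0 0 0 0.2;0 0 -0.12 0 0 0 0.2;0 0 -0.12 0 0 0 0.2"

```text
time_s: 4.42
tool_pos: [410.2, 316.6, 103.8]
ee_rot: [[0.002, 0.122, -0.992], [0.001, -0.992, -0.122], [-1.0, -0.001, -0.002]]
contact_force: [-0.6, -0.9, 0.1]
opening: 51.4
```

```bash
python3 shot.py w3
```

```text
t 4.47 pos [410.  316.5 103.5] y [ 1.225e-01 -9.925e-01 -8.000e-04] F [-0.3 -0.2  0.1] open 51.4
```

View pics/w3.png

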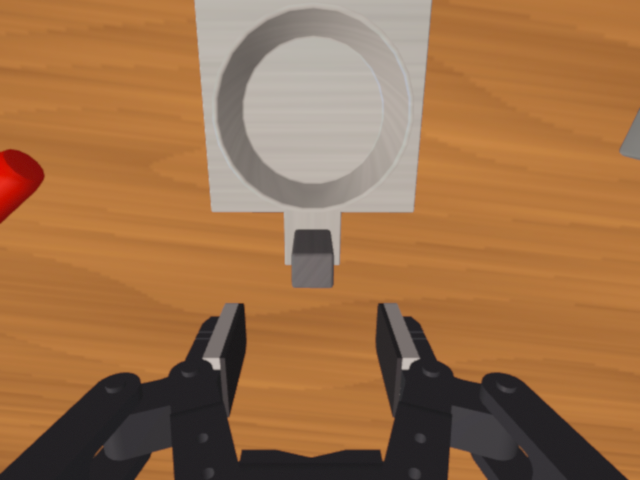

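Run:
```python
from h import *
import pickle
P=pickle.load(open('pics/w3.pkl','rb'))
print(ray(P,[(211,212),(414,211)],4),'\n',ray(P,[(292,287),(334,287),(294.5,260),(332.5,260)],45))
```

```text
[[421.16129803 378.37267291   4.        ]
 [436.41817654 258.83976208   4.        ]] 
 [[398.36069847 325.71487728  45.        ]
 [401.02934757 303.9649003   45.        ]
 [413.65326353 326.07007946  45.        ]
 [416.00938131 306.85289772  45.        ]]
```

The bowl and grip sit centred below the fingers (grip top at pixel (313,259)), so I descend and grip.

Call:
drive_tool:
  plan: "0 0 -0.02 0 0 0.003 0.2;0 0 -0.04 0 0 0.003 0.2;0 0 -0.06 0 0 0.003 0.2;0 0 -0.075 0 0 0.003 0.2;0 0 -0.081 0 0 0.003 0.2;0 0 -0.081 0 0 0.003 0.2;0 0 -0.081 0 0 0.003 0.2;0 0 -0.081 0 0 0.003 -1;0 0 -0.081 0 0 0.003 -1;0 0 -0.081 0 0 0.003 -1"

```text
time_s: 5.3
tool_pos: [410.3, 316.7, 22.8]
ee_rot: [[0.002, 0.125, -0.992], [0.001, -0.992, -0.125], [-1.0, -0.001, -0.002]]
contact_force: [-0.2, 0.2, -1.7]
opening: 21.0
```

Call:
drive_tool:
  plan: "0 0 0 0 0 0 -1;0 0 0 0 0 0 -1;0 0 0 0 0 0 -1;0 0 0 0 0 0 -1;0 0 0.005 0 0 0 -1;0 0 0.015 0 0 0 -1;0 0 0.03 0 0 0 -1;0 0 0.05 0 0 0 -1;0 0 0.07 0 0 0 -1;0 0 0.09 0 0 0 -1"

```text
time_s: 6.13
tool_pos: [408.9, 315.9, 112.2]
ee_rot: [[-0.001, 0.125, -0.992], [-0.001, -0.992, -0.125], [-1.0, 0.001, 0.002]]
contact_force: [0.5, -0.4, -3.8]
opening: 21.1
```

```bash
python3 shot.py w4
```

```text
t 6.18 pos [410.8 317.2 117. ] y [ 0.1256 -0.9921 -0.0026] F [ 1.2  1.1 -0.4] open 21.2
```

View pics/w4.png

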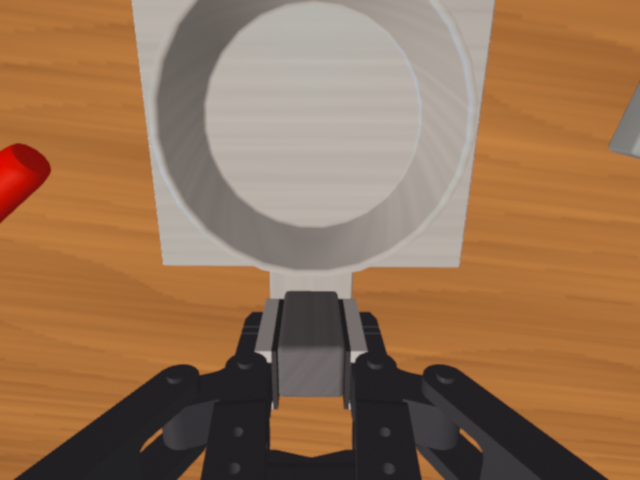

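Call:
drive_tool:
  plan: "0.002 -0.012 0.01 0 0 -0.015 -1;0.006 -0.038 0.02 0 0 -0.04 -1;0.01 -0.067 0.02 0 0 -0.07 -1;0.014 -0.096 0.02 0 0 -0.1 -1;0.018 -0.125 0.02 0 0 -0.13 -1;0.022 -0.154 0.02 0 0 -0.16 -1;0.026 -0.183 0.02 0 0 -0.19 -1;0.03 -0.208 0.02 0 0 -0.22 -1;0.033 -0.226 0.02 0 0 -0.235 -1;0.034 -0.234 0.02 0 0 -0.242 -1"

```text
time_s: 7.02
tool_pos: [443.3, 80.1, 130.7]
ee_rot: [[-0.001, -0.119, -0.993], [-0.001, -0.993, 0.119], [-1.0, 0.001, 0.001]]
contact_force: [0.3, -0.1, -3.9]
opening: 21.2
```

Call:
drive_tool:
  plan: "0 0 0 0 0 0 -1;0 0 0 0 0 0 -1;0 0 0 0 0 0 -1;0 0 0 0 0 0 -1;0 0 0 0 0 0 -1;0 0 0 0 0 0 -1;0 0 0 0 0 0 -1;0 0 0 0 0 0 -1;0 0 0 0 0 0 -1;0 0 0 0 0 0 -1"

```text
time_s: 7.85
tool_pos: [443.5, 82.3, 131.3]
ee_rot: [[-0.0, -0.116, -0.993], [-0.0, -0.993, 0.116], [-1.0, 0.0, 0.0]]
contact_force: [0.2, 0.0, -3.7]
opening: 21.2
```

```bash
python3 shot.py w5;python3 shot.py s5 scene
```

```text
t 7.9 pos [443.6  82.2 131.3] y [-1.160e-01 -9.932e-01  1.000e-04] F [ 0.4 -0.5 -4.5] open 21.1
t 7.95 pos [443.5  82.2 131.3] y [-1.160e-01 -9.932e-01  1.000e-04] F [ 0.4  0.6 -4. ] open 21.4
```

View pics/w5.png

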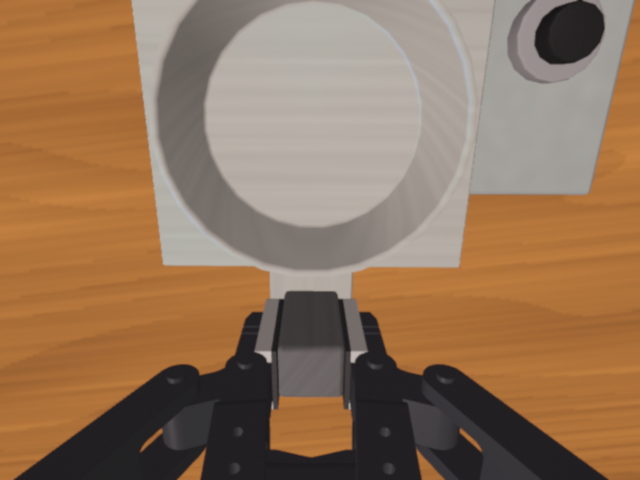

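View pics/s5.png

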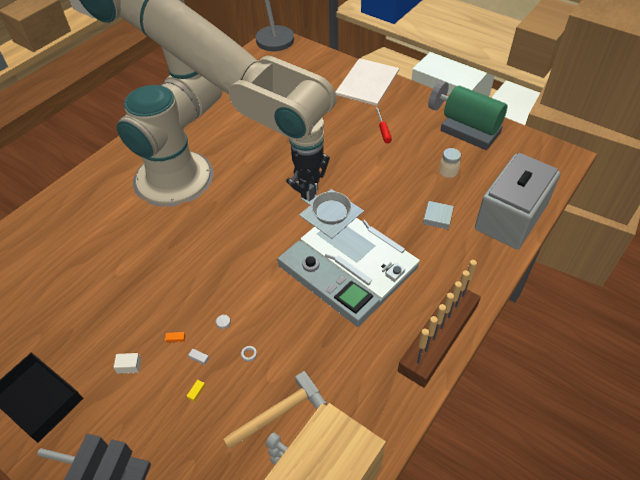

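Run:
```python
from h import *
import pickle
P=pickle.load(open('pics/w5.pkl','rb'))
tcp=np.array([443.6,82.2]); y=np.array([-.116,-.9932]); ey=-y; ex=np.array([ey[1],-ey[0]])
for z in(110,112.5,115):
    c=ray(P,[(163.3,265),(460,267)],z)[:,:2]; print(z,np.linalg.norm(c[0]-c[1]),(c-tcp)@np.c_[ex,ey])
# predicted rim near-point & plate side lines
pc=lambda x,y_,z:np.r_[tcp+(x+75.2)*ex+y_*ey,z+108.5]
print(proj(P,[pc(-56,60,4),pc(-56,-60,4),pc(20,60,4),pc(20,-60,4),pc(-50,0,28),pc(0,50,28),pc(0,-50,28),pc(-37,0,7),pc(37,0,7)]))
S=pickle.load(open('pics/s5.pkl','rb'))
print(proj(S,[pc(56,60,4),pc(56,-60,4),pc(56,60,0),pc(56,-60,0)]))
i=cv2.imread('pics/s5.png');cv2.imwrite('pics/s5c.png',cv2.resize(i[150:290,280:420],None,fx=4,fy=4,interpolation=cv2.INTER_CUBIC))
```

```text
110 122.1671107688746 [[ 17.75952794  61.16206523]
 [ 16.72364483 -60.99468183]]
112.5 120.1807403811962 [[ 18.8374978   60.17610145]
 [ 17.81845758 -59.99444373]]
115 118.19436999351785 [[ 19.91546765  59.19013766]
 [ 18.91327033 -58.99420563]]
[[163.64266612 264.17854666]
 [460.40818958 263.86404224]
 [137.0366364   59.99462092]
 [487.04890728  59.57589241]
 [312.25137816 275.52799936]
 [147.40463028 125.32085699]
 [477.21597671 124.94070477]
 [312.04026981 221.29902216]
 [312.05777607   1.68992915]]
[[363.18797417 209.8233099 ]
 [331.08433242 237.65803303]
 [363.13346027 210.88079962]
 [331.09945147 238.694645  ]]
```

View pics/s5c.png

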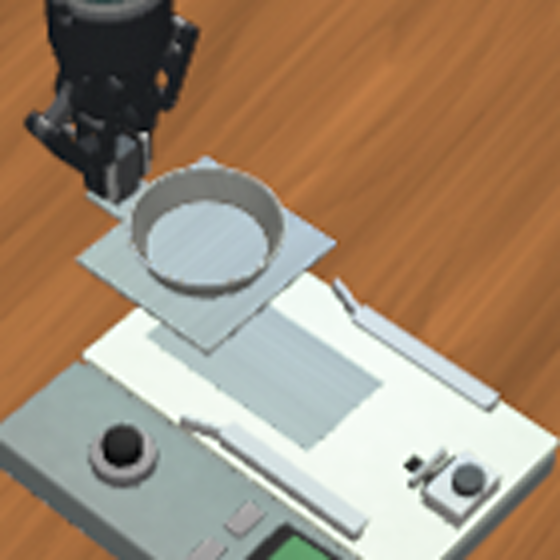

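Call:
drive_tool:
  plan: "0 0.001 -0.01 0 0 0 -1;0 0.001 -0.025 0 0 0 -1;0 0.001 -0.04 0 0 0 -1;0 0.001 -0.052 0 0 0 -1;0 0.001 -0.06 0 0 0 -1;0 0.001 -0.064 0 0 0 -1;0 0.001 -0.066 0 0 0 -1;0 0.001 -0.066 0 0 0 -1;0 0.001 -0.066 0 0 0 -1;0 0.001 -0.066 0 0 0 -1"

```text
time_s: 8.78
tool_pos: [444.1, 83.3, 66.1]
ee_rot: [[0.001, -0.116, -0.993], [0.0, -0.993, 0.116], [-1.0, -0.0, -0.001]]
contact_force: [0.1, -0.3, -4.2]
opening: 21.5
```

```bash
python3 shot.py w6;python3 shot.py s6 scene
python3 - <<'E'
from h import *
i=cv2.imread('pics/s6.png');cv2.imwrite('pics/s6c.png',cv2.resize(i[170:290,280:420],None,fx=5,fy=5,interpolation=cv2.INTER_CUBIC))
E
```

```text
t 8.83 pos [444.   83.3  66. ] y [-1.160e-01 -9.933e-01 -2.000e-04] F [-0.7  0.2 -3.8] open 21.4
t 8.88 pos [443.9  83.3  65.9] y [-1.159e-01 -9.933e-01 -2.000e-04] F [-0.1  0.8 -3.9] open 21.5
```

View pics/s6c.png

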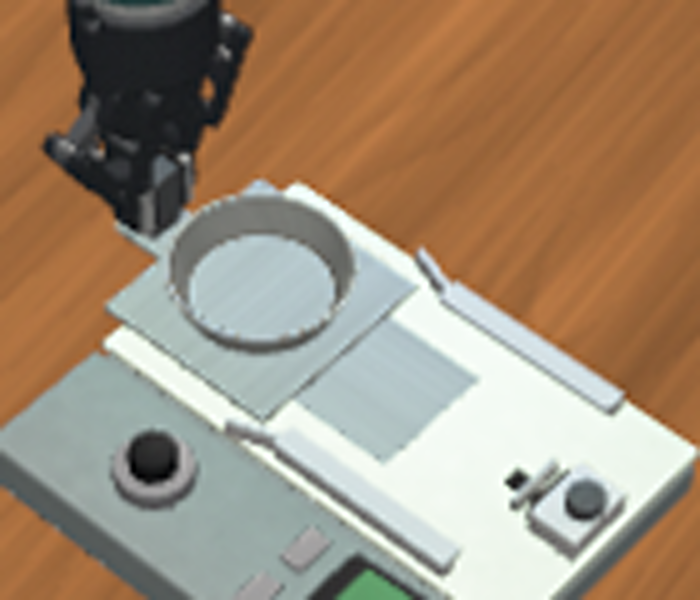

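View pics/w6.png

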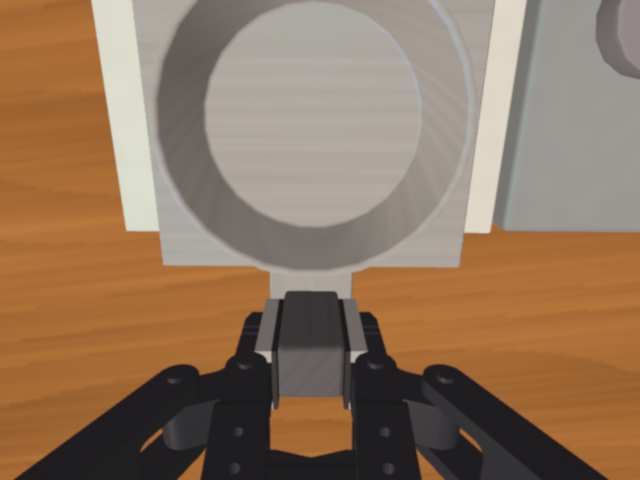

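Run:
```python
from h import *
import pickle
P=pickle.load(open('pics/w6.pkl','rb'))
tcp=np.array([444.0,83.3]); th=np.radians(-6.65); ex=np.array([np.cos(th),np.sin(th)]);ey=np.array([-ex[1],ex[0]]);b0=np.array([608.7,63.9]);M=np.c_[ex,ey]
print('tcp bay',(tcp-b0)@M)
print('plate',(ray(P,[(163.3,265),(460,267),(158.5,232),(132,0),(495,0)],47.2)[:,:2]-b0)@M)
print('platform',(ray(P,[(126,232),(491,233),(92,0),(526,0)],40)[:,:2]-b0)@M)
```

```text
tcp bay [-165.83850989    0.19656166]
plate [[-146.87451674   60.34677603]
 [-147.90828858  -59.88617706]
 [-132.77483024   60.5428088 ]
 [ -52.31234713   59.27981036]
 [ -52.48051357  -60.02559963]]
platform [[-135.17907123   76.79346383]
 [-135.80920176  -73.73310775]
 [ -50.88862321   75.84475205]
 [ -51.09924269  -73.57889812]]
```

Call:
drive_tool:
  plan: "0 0 -0.001 0 0 0 -1;0 0 -0.002 0 0 0 -1;0 0 -0.003 0 0 0 -1;0 0 -0.0037 0 0 0 -1;0 0 -0.0037 0 0 0 -1;0.005 -0.0006 -0.0037 0 0 0 -1;0.01 -0.0012 -0.0037 0 0 0 -1;0.015 -0.0017 -0.0037 0 0 0 -1;0.02 -0.0023 -0.0037 0 0 0 -1;0.02 -0.0023 -0.0037 0 0 0 -1"

```text
time_s: 9.72
tool_pos: [465.0, 80.7, 62.0]
ee_rot: [[0.002, -0.116, -0.993], [-0.0, -0.993, 0.116], [-1.0, -0.0, -0.002]]
contact_force: [2.1, -0.8, -0.8]
opening: 21.1
```

Call:
drive_tool:
  plan: "0.004 -0.0005 0 0 0 0 -1;0.008 -0.0009 0 0 0 0 -1;0.012 -0.0014 0 0 0 0 -1;0.016 -0.0019 0 0 0 0 -1;0.02 -0.0023 0 0 0 0 -1;0.024 -0.0028 0 0 0 0 -1;0.028 -0.0033 0 0 0 0 -1;0.032 -0.0037 0 0 0 0 -1;0.036 -0.0042 0 0 0 0 -1;0.036 -0.0042 0 0 0 0 -1"

```text
time_s: 10.55
tool_pos: [500.6, 76.6, 61.8]
ee_rot: [[0.001, -0.116, -0.993], [-0.0, -0.993, 0.116], [-1.0, -0.0, -0.001]]
contact_force: [1.4, -0.3, 1.0]
opening: 21.3
```

```bash
python3 shot.py w7;python3 shot.py s7 scene
python3 - <<'E'
from h import *
i=cv2.imread('pics/s7.png');cv2.imwrite('pics/s7c.png',cv2.resize(i[170:290,280:420],None,fx=5,fy=5,interpolation=cv2.INTER_CUBIC))
E
```

```text
t 10.6 pos [500.6  76.6  61.9] y [-0.1161 -0.9932 -0.    ] F [ 2.6 -0.5 -0.3] open 21.0
t 10.65 pos [500.5  76.6  62. ] y [-0.1161 -0.9932 -0.    ] F [ 2.4 -0.5 -0.3] open 21.3
```

View pics/s7c.png

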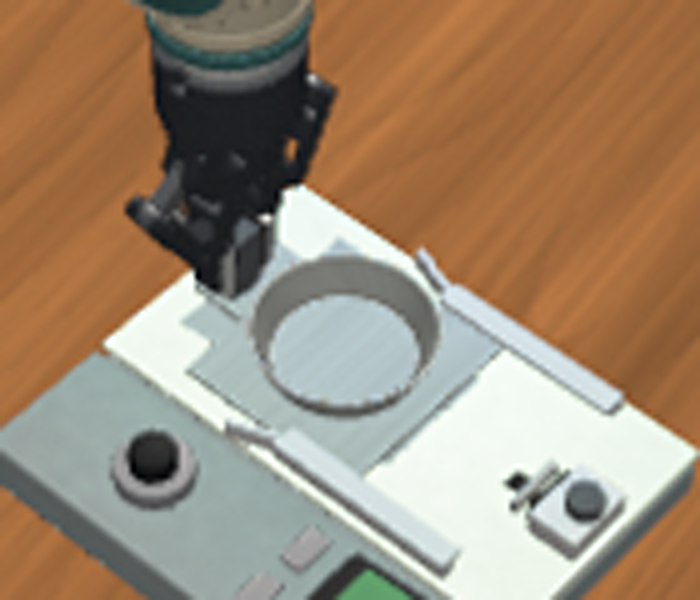

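View pics/w7.png

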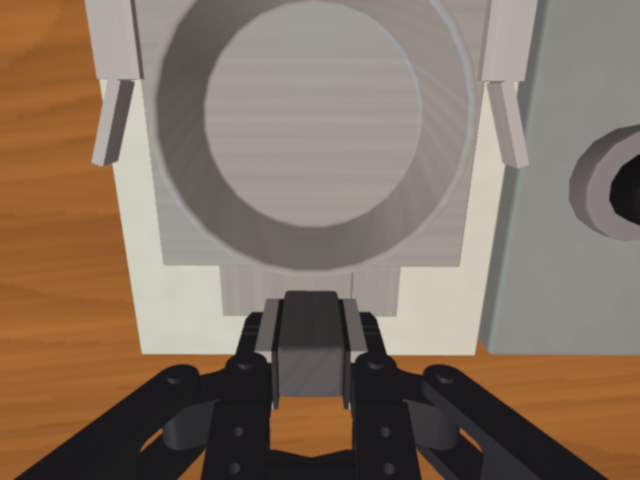

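The plate is under both lips and centred: the lip inner edges at pixels 142 and 483 (row 80) are symmetric about the grip at 312. I continue sliding in.

Call:
drive_tool:
  plan: "0.005 -0.0006 0 0 0 0 -1;0.01 -0.0012 0 0 0 0 -1;0.016 -0.0019 0 0 0 0 -1;0.022 -0.0026 0 0 0 0 -1;0.028 -0.0033 0 0 0 0 -1;0.034 -0.004 0 0 0 0 -1;0.04 -0.0047 0 0 0 0 -1;0.046 -0.0054 0 0 0 0 -1;0.051 -0.0059 0 0 0 0 -1;0.051 -0.0059 0 0 0 0 -1"

```text
time_s: 11.48
tool_pos: [551.9, 70.6, 61.8]
ee_rot: [[0.002, -0.116, -0.993], [-0.0, -0.993, 0.116], [-1.0, -0.0, -0.002]]
contact_force: [2.7, 0.5, 1.2]
opening: 21.3
```

```bash
python3 shot.py s8 scene
python3 - <<'E'
from h import *
i=cv2.imread('pics/s8.png');cv2.imwrite('pics/s8c.png',cv2.resize(i[170:290,280:420],None,fx=5,fy=5,interpolation=cv2.INTER_CUBIC))
E
```

```text
t 11.53 pos [551.8  70.7  61.9] y [-1.162e-01 -9.932e-01 -1.000e-04] F [ 2.8 -0.5  0. ] open 21.2
```

View pics/s8c.png

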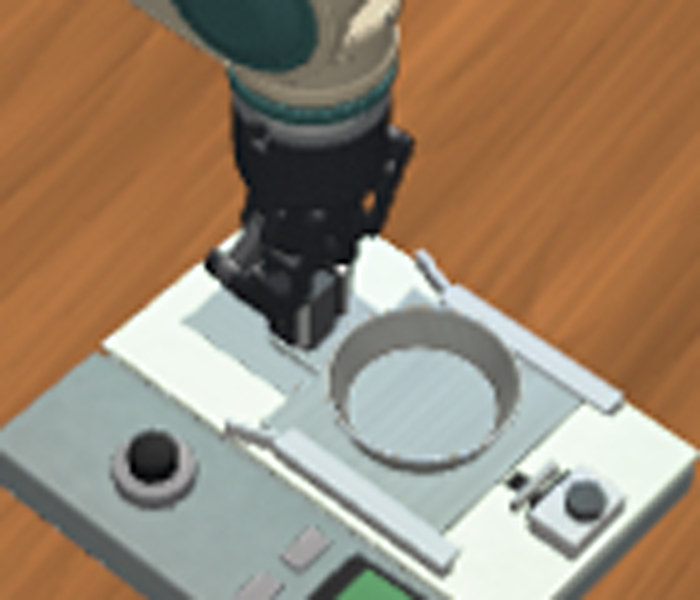

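Call:
drive_tool:
  plan: "0.003 -0.0003 0 0 0 0 -1;0.006 -0.0007 0 0 0 0 -1;0.009 -0.001 0 0 0 0 -1;0.012 -0.0014 0 0 0 0 -1;0.014 -0.0016 0 0 0 0 -1;0.016 -0.0019 0 0 0 0 -1;0.018 -0.0021 0 0 0 0 -1;0.018 -0.0021 0 0 0 0 -1;0.018 -0.0021 0 0 0 0 -1;0.018 -0.0021 0 0 0 0 -1"

```text
time_s: 12.37
tool_pos: [568.4, 68.8, 61.5]
ee_rot: [[-0.0, -0.116, -0.993], [-0.0, -0.993, 0.116], [-1.0, 0.0, 0.0]]
contact_force: [-3.8, 0.9, 1.9]
opening: 21.1
```

```bash
cat > sh.sh <<'E'
python3 shot.py $1 scene
python3 - <<'E'
from h import *
i=cv2.imread('pics/$1.png');cv2.imwrite('pics/$1c.png',cv2.resize(i[210:290,330:430],None,fx=8,fy=7.5,interpolation=cv2.INTER_CUBIC))
E
E
bash sh.sh s9
```

```text
t 12.42 pos [568.5  68.7  61.6] y [-1.159e-01 -9.933e-01  1.000e-04] F [-4.   1.5  1.1] open 21.1
```

View pics/s9c.png

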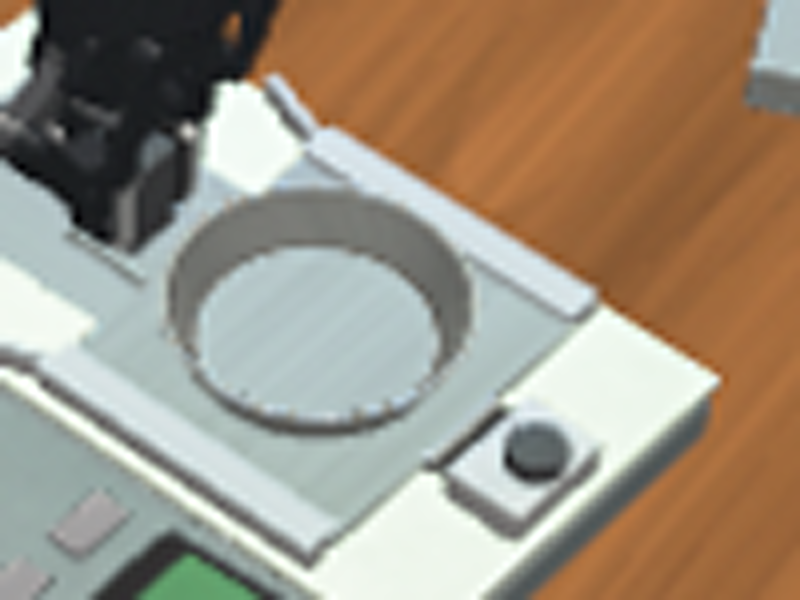

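```bash
cat > m2.py <<'E'
from h import *
import pickle
P=pickle.load(open('pics/s0.pkl','rb')) if 0 else pickle.load(open('pics/s9.pkl','rb'))
f=lambda l:(np.array(l,float)+.5)/[8,7.5]-.5+[330,210]
th=np.radians(-6.65); ex=np.array([np.cos(th),np.sin(th)]);ey=np.array([-ex[1],ex[0]]);b0=np.array([608.7,63.9]);M=np.c_[ex,ey]
g=lambda n,p,z:print(n,np.round((ray(P,f(p),z)[:,:2]-b0)@M,1).tolist())
g('rear edge top',[(575,325),(505,392),(428,465),(335,545)],43.2)
g('stop front top edge',[(500,410),(445,462)],56)
g('rim L R',[(167,300),(472,290)],67)
# original stop from scene0
P=pickle.load(open('pics/s9.pkl','rb'))
E
python3 m2.py
```

```text
rear edge top [[91.8, 60.9], [92.8, 24.5], [93.6, -14.4], [92.6, -57.7]]
stop front top edge [[101.3, 9.7], [101.8, -17.7]]
rim L R [[1.3, -30.3], [68.9, 35.6]]
```

Call:
drive_tool:
  plan: "0.0005 -0.0001 0 0 0 0 -1;0.001 -0.0001 0 0 0 0 -1;0.0015 -0.0002 0 0 0 0 -1;0.002 -0.0002 0 0 0 0 -1;0.0025 -0.0003 0 0 0 0 -1;0.0025 -0.0003 0 0 0 0 -1;0.0025 -0.0003 0 0 0 0 -1;0.0025 -0.0003 0 0 0 0 -1;0.0025 -0.0003 0 0 0 0 -1;0.0025 -0.0003 0 0 0 0 -1"

```text
time_s: 13.25
tool_pos: [570.8, 68.4, 61.5]
ee_rot: [[-0.001, -0.116, -0.993], [-0.0, -0.993, 0.116], [-1.0, 0.0, 0.001]]
contact_force: [-5.6, 0.4, 1.6]
opening: 21.2
```

Call:
drive_tool:
  plan: "0.0005 -0.0001 0 0 0 0 -1;0.001 -0.0001 0 0 0 0 -1;0.0015 -0.0002 0 0 0 0 -1;0.0015 -0.0002 0 0 0 0 -1;0.0015 -0.0002 0 0 0 0 -1;0.0015 -0.0002 0 0 0 0 -1;0.0015 -0.0002 0 0 0 0 -1;0.0015 -0.0002 0 0 0 0 -1;0.0015 -0.0002 0 0 0 0 -1;0.0015 -0.0002 0 0 0 0 -1"

```text
time_s: 14.08
tool_pos: [572.3, 68.3, 61.5]
ee_rot: [[-0.001, -0.116, -0.993], [-0.0, -0.993, 0.116], [-1.0, 0.0, 0.001]]
contact_force: [-4.7, 0.7, 1.5]
opening: 21.1
```

```bash
bash sh.sh s10
```

```text
t 14.13 pos [572.3  68.3  61.5] y [-1.159e-01 -9.933e-01  1.000e-04] F [-4.9  0.5  1.4] open 20.8
```

View pics/s10c.png

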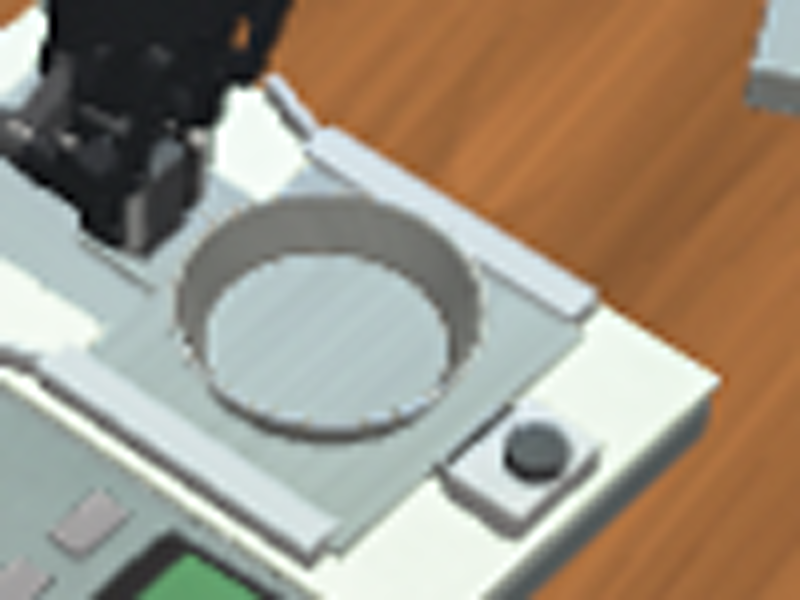

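Call:
drive_tool:
  plan: "0.0005 -0.0001 0 0 0 0 -1;0.001 -0.0001 0 0 0 0 -1;0.001 -0.0001 0 0 0 0 -1;0.001 -0.0001 0 0 0 0 -1;0.001 -0.0001 0 0 0 0 -1;0.001 -0.0001 0 0 0 0 -1;0.001 -0.0001 0 0 0 0 -1;0.001 -0.0001 0 0 0 0 -1;0.001 -0.0001 0 0 0 0 -1;0.001 -0.0001 0 0 0 0 -1"

```text
time_s: 14.97
tool_pos: [573.3, 68.1, 61.5]
ee_rot: [[-0.001, -0.116, -0.993], [-0.0, -0.993, 0.116], [-1.0, 0.0, 0.001]]
contact_force: [-5.3, 0.3, 1.7]
opening: 21.3
```

Call:
drive_tool:
  plan: "0.0005 -0.0001 0 0 0 0 -1;0.001 -0.0001 0 0 0 0 -1;0.001 -0.0001 0 0 0 0 -1;0.001 -0.0001 0 0 0 0 -1;0.001 -0.0001 0 0 0 0 -1;0.001 -0.0001 0 0 0 0 -1;0.001 -0.0001 0 0 0 0 -1;0.001 -0.0001 0 0 0 0 -1;0.001 -0.0001 0 0 0 0 -1;0.001 -0.0001 0 0 0 0 -1"

```text
time_s: 15.8
tool_pos: [574.1, 68.1, 61.4]
ee_rot: [[-0.001, -0.116, -0.993], [-0.0, -0.993, 0.116], [-1.0, 0.0, 0.001]]
contact_force: [-6.7, 0.1, 2.3]
opening: 21.1
```

```bash
python3 shot.py w11
```

```text
t 15.85 pos [574.1  68.1  61.4] y [-1.159e-01 -9.933e-01  2.000e-04] F [-6.7  0.9  1.4] open 21.1
```

Call:
drive_tool:
  plan: "0.0003 -0.0 0 0 0 0 -1;0.0006 -0.0001 0 0 0 0 -1;0.0008 -0.0001 0 0 0 0 -1;0.0008 -0.0001 0 0 0 0 -1;0.0008 -0.0001 0 0 0 0 -1;0.0008 -0.0001 0 0 0 0 -1;0.0008 -0.0001 0 0 0 0 -1;0.0008 -0.0001 0 0 0 0 -1;0.0008 -0.0001 0 0 0 0 -1;0.0008 -0.0001 0 0 0 0 -1"

```text
time_s: 16.68
tool_pos: [574.4, 68.0, 61.2]
ee_rot: [[-0.003, -0.116, -0.993], [-0.0, -0.993, 0.116], [-1.0, 0.0, 0.003]]
contact_force: [-8.9, 0.9, 2.3]
opening: 21.3
```

```bash
python3 shot.py w12; bash sh.sh s12
```

```text
t 16.73 pos [574.4  68.   61.2] y [-1.159e-01 -9.933e-01  3.000e-04] F [-8.   0.8  4.6] open 21.1
t 16.78 pos [574.4  68.   61.3] y [-1.159e-01 -9.933e-01  3.000e-04] F [-9.   0.6  3.6] open 21.2
```

View pics/s12c.png

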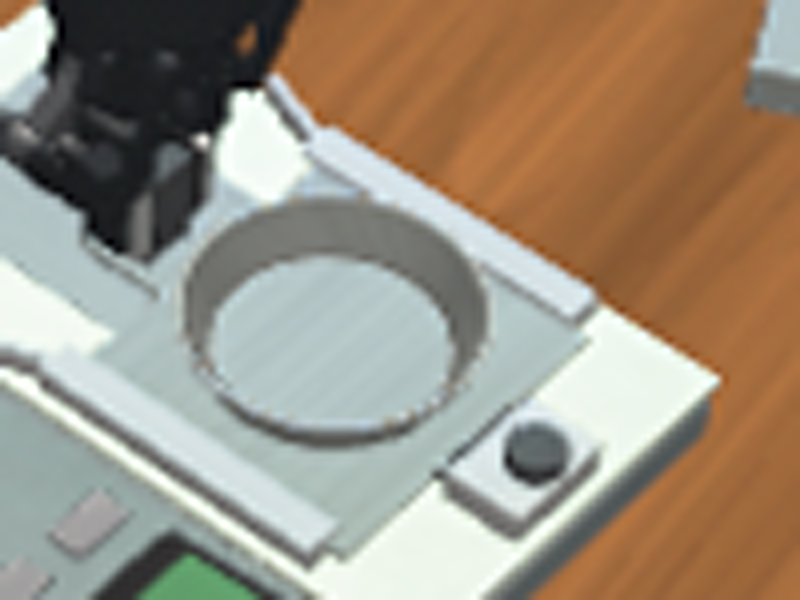

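View pics/w12.png

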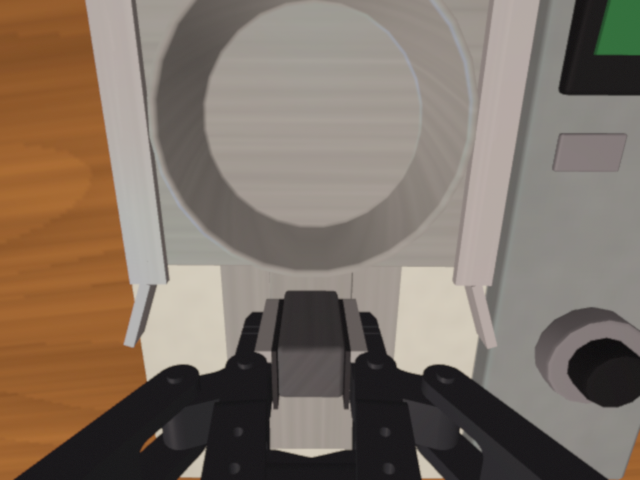

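The force rises by about 7 N/mm over the last step, so the bowl is on the buffer; kinematics put the rear edge at 95.7 against 95 expected. I release and rise.

Call:
drive_tool:
  plan: "-0.0003 0 0 0 0 0 -0.4;-0.0003 0 0 0 0 0 -0.2;-0.0003 0 0 0 0 0 0;-0.0003 0 0 0 0 0 0;-0.0003 0 0 0 0 0 0;-0.0003 0 0 0 0 0 0;0 0 0.01 0 0 0 0;0 0 0.03 0 0 0 0;0 0 0.055 0 0 0 0;0 0 0.08 0 0 0 0"

```text
time_s: 17.62
tool_pos: [575.1, 67.9, 143.0]
ee_rot: [[-0.001, -0.116, -0.993], [-0.0, -0.993, 0.116], [-1.0, 0.0, 0.001]]
contact_force: [0.4, 0.2, 0.8]
opening: 43.0
```

```bash
python3 shot.py w13; bash sh.sh s13
```

```text
t 17.67 pos [577.6  68.1 149.7] y [-0.1159 -0.9933 -0.0015] F [0.7 1.1 5.3] open 42.7
t 17.72 pos [577.8  68.1 147.9] y [-0.1159 -0.9933 -0.0015] F [-0.4  0.3  0.2] open 42.6
```

View pics/s13c.png

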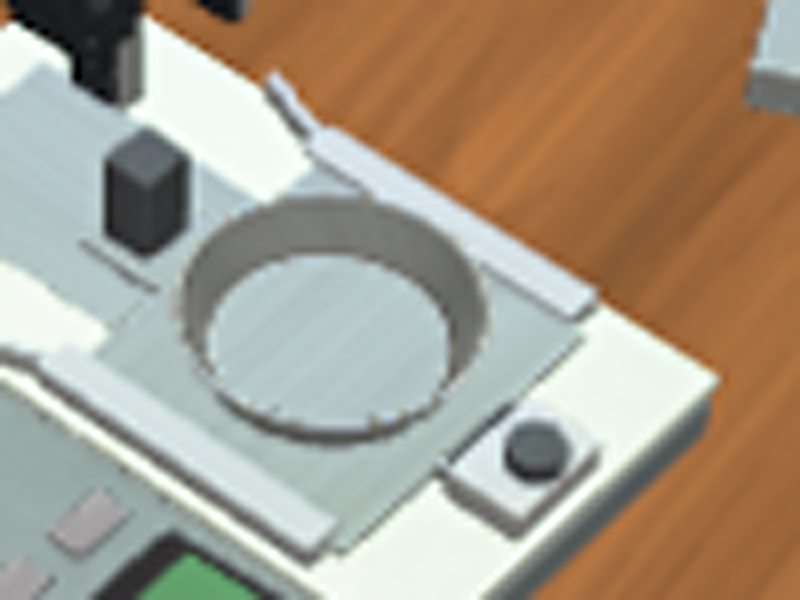

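View pics/w13.png

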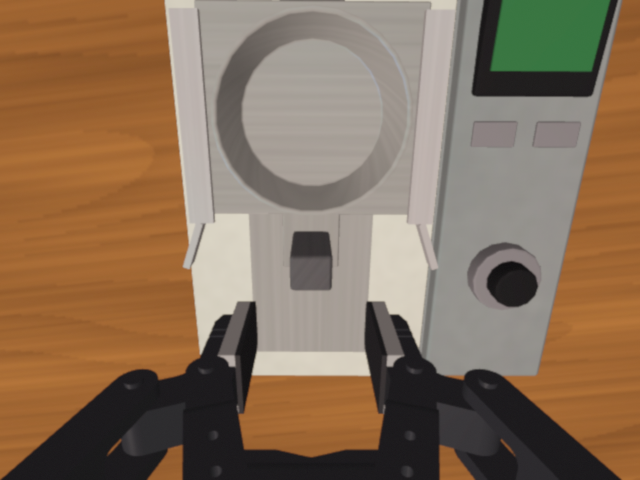

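Run:
```python
from h import *
import pickle
for n in('w12','w13'):
    i=cv2.imread(f'pics/{n}.png')
    y0,x0=(230,130) if n=='w12' else (190,170)
    cv2.imwrite(f'pics/{n}c.png',cv2.resize(i[y0:y0+75,x0:x0+100],None,fx=6,fy=6,interpolation=cv2.INTER_CUBIC))
```

```text
(no output)
```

View pics/w12c.png

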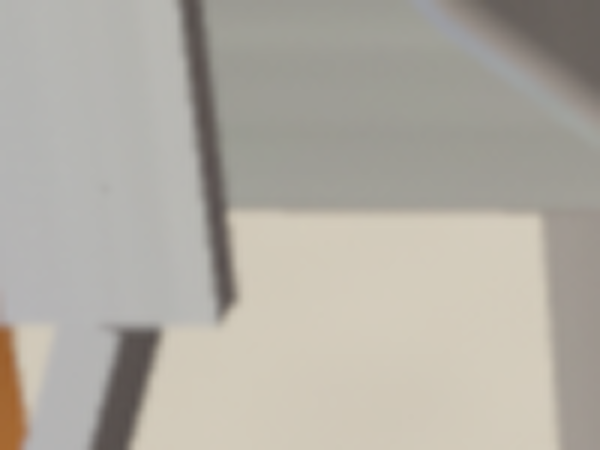

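View pics/w13c.png

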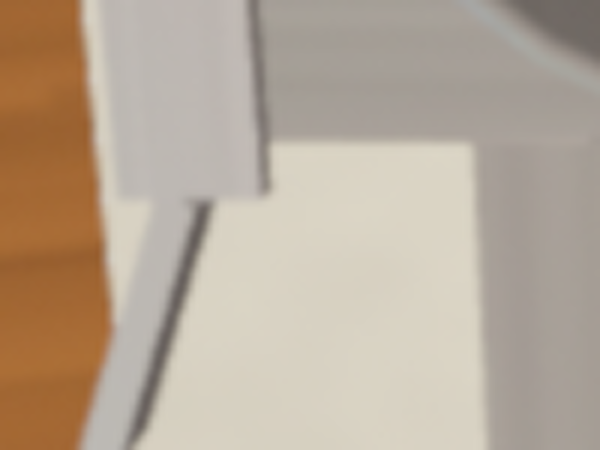

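Run:
```python
from h import *
import pickle
th=np.radians(-6.65); ex=np.array([np.cos(th),np.sin(th)]);ey=np.array([-ex[1],ex[0]]);b0=np.array([608.7,63.9]);M=np.c_[ex,ey]
for n,o,pe,le in(('w12',(130,230),(230,211),(217,324)),('w13',(170,190),(275,141),(262,196))):
    P=pickle.load(open(f'pics/{n}.pkl','rb'))
    f=lambda p:(np.array(p)+.5)/6-.5+o
    g=lambda p,z:(ray(P,[f(p)],z)[0,:2]-b0)@M
    a=g(pe,39.3);a2=g(pe,43.3);b=g(le,51.5); print(n,'front edge bottom',a,'top',a2,'lip end',b)
```

```text
w12 front edge bottom [-16.90540922  59.5405369 ] top [-15.17126698  58.01170158] lip end [-19.52934416  56.64580196]
w13 front edge bottom [-17.50633023  58.07621236] top [-16.35612976  57.10143668] lip end [-19.49461436  56.78563632]
```

The relative view suggests the bowl may have come back about 1 mm when released, which leaves little margin. I'll nudge it home with shut fingers on the grip's front face, where nothing can drag it back.

Call:
drive_tool:
  plan: "-0.015 0.0017 0 0 0 0 -1;-0.03 0.0035 0 0 0 0 -1;-0.045 0.0052 0 0 0 0 -1;-0.045 0.0052 0 0 0 0 -1;-0.045 0.0052 -0.01 0 0 0 -1;-0.045 0.0052 -0.03 0 0 0 -1;-0.045 0.0052 -0.05 0 0 0 -1;-0.045 0.0052 -0.065 0 0 0 -1;-0.045 0.0052 -0.075 0 0 0 -1;-0.045 0.0052 -0.075 0 0 0 -1"

```text
time_s: 18.55
tool_pos: [529.3, 72.9, 63.6]
ee_rot: [[-0.005, -0.116, -0.993], [-0.0, -0.993, 0.116], [-1.0, 0.001, 0.005]]
contact_force: [-0.3, 0.4, 0.2]
opening: 0.1
```

```bash
python3 shot.py w14; bash sh.sh s14
```

```text
t 18.6 pos [530.1  73.   65.3] y [-1.161e-01 -9.932e-01  6.000e-04] F [1.3 0.5 0.9] open 0.1
t 18.65 pos [530.7  73.   66.6] y [-1.161e-01 -9.932e-01  1.000e-04] F [ 0.  -0.9  0.2] open 0.0
```

View pics/w14.png

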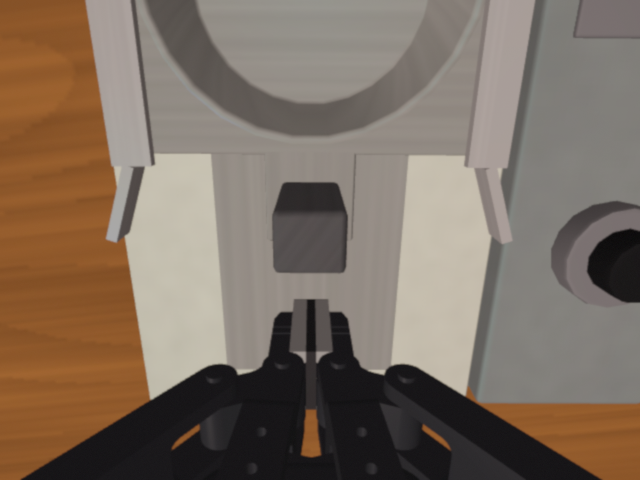

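View pics/s14c.png

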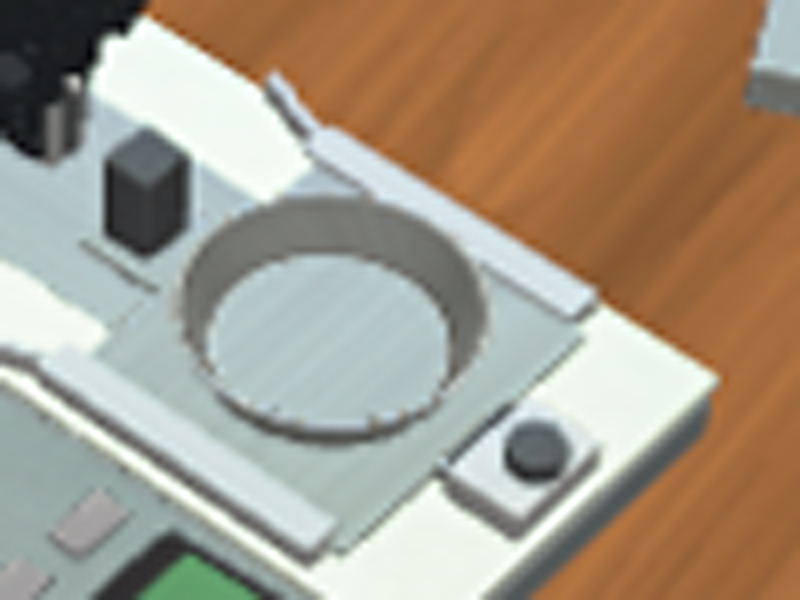

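Call:
drive_tool:
  plan: "0.004 -0.0005 0 0 0 0 -1;0.008 -0.0009 0 0 0 0 -1;0.012 -0.0014 0 0 0 0 -1;0.014 -0.0016 0 0 0 0 -1;0.016 -0.0019 0 0 0 0 -1;0.017 -0.002 0 0 0 0 -1;0.018 -0.0021 0 0 0 0 -1;0.018 -0.0021 0 0 0 0 -1;0.018 -0.0021 0 0 0 0 -1;0.018 -0.0021 0 0 0 0 -1"

```text
time_s: 19.48
tool_pos: [548.2, 71.1, 66.6]
ee_rot: [[-0.0, -0.116, -0.993], [-0.0, -0.993, 0.116], [-1.0, 0.0, 0.0]]
contact_force: [-0.4, -0.4, 0.1]
opening: -0.0
```

```bash
python3 shot.py w15
```

```text
t 19.53 pos [548.2  71.   66.6] y [-1.159e-01 -9.933e-01  1.000e-04] F [ 1.2  0.7 -0.3] open -0.1
```

View pics/w15.png

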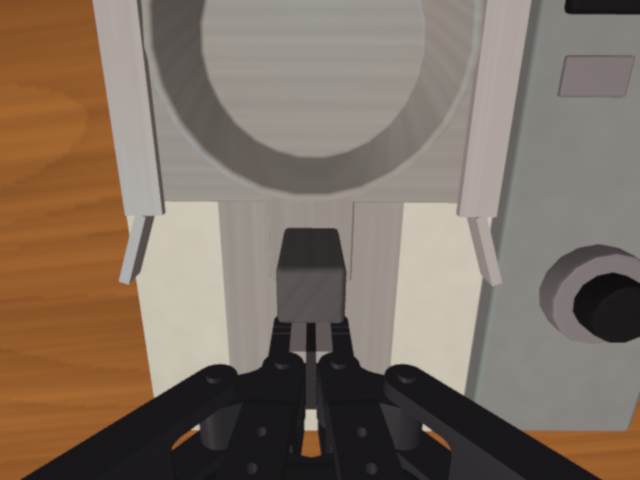

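Call:
drive_tool:
  plan: "0.0005 0 0 0 0 0 -1;0.001 -0.0001 0 0 0 0 -1;0.0015 -0.0002 0 0 0 0 -1;0.002 -0.0002 0 0 0 0 -1;0.0025 -0.0003 0 0 0 0 -1;0.003 -0.0003 0 0 0 0 -1;0.003 -0.0003 0 0 0 0 -1;0.003 -0.0003 0 0 0 0 -1;0.003 -0.0003 0 0 0 0 -1;0.003 -0.0003 0 0 0 0 -1"

```text
time_s: 20.37
tool_pos: [551.3, 70.8, 66.6]
ee_rot: [[0.0, -0.116, -0.993], [-0.0, -0.993, 0.116], [-1.0, 0.0, -0.0]]
contact_force: [0.1, -0.3, 1.3]
opening: 0.1
```

Call:
drive_tool:
  plan: "0.0005 0 0 0 0 0 -1;0.001 -0.0001 0 0 0 0 -1;0.0015 -0.0002 0 0 0 0 -1;0.0015 -0.0002 0 0 0 0 -1;0.0015 -0.0002 0 0 0 0 -1;0.0015 -0.0002 0 0 0 0 -1;0.0015 -0.0002 0 0 0 0 -1;0.0015 -0.0002 0 0 0 0 -1;0.0015 -0.0002 0 0 0 0 -1;0.0015 -0.0002 0 0 0 0 -1"

```text
time_s: 21.2
tool_pos: [552.1, 70.7, 66.3]
ee_rot: [[-0.002, -0.116, -0.993], [0.0, -0.993, 0.116], [-1.0, 0.0, 0.002]]
contact_force: [-6.1, 0.2, 1.5]
opening: 0.1
```

Call:
drive_tool:
  plan: "0.0003 0 0 0 0 0 -1;0.0006 -0.0001 0 0 0 0 -1;0.0008 -0.0001 0 0 0 0 -1;0.0008 -0.0001 0 0 0 0 -1;0.0008 -0.0001 0 0 0 0 -1;0.0008 -0.0001 0 0 0 0 -1;0.0008 -0.0001 0 0 0 0 -1;0.0008 -0.0001 0 0 0 0 -1;0.0008 -0.0001 0 0 0 0 -1;0.0008 -0.0001 0 0 0 0 -1"

```text
time_s: 22.03
tool_pos: [552.5, 70.6, 66.1]
ee_rot: [[-0.003, -0.116, -0.993], [0.0, -0.993, 0.116], [-1.0, 0.0, 0.003]]
contact_force: [-8.2, 1.0, 2.5]
opening: -0.2
```

```bash
python3 shot.py w16
```

```text
t 22.08 pos [552.5  70.6  66.2] y [-1.157e-01 -9.933e-01  4.000e-04] F [-7.1  0.2  2.3] open 0.2
```

On the buffer again: force rises straight from contact with no plateau, reaching 8 N. I back off and go to the tare key.

Call:
drive_tool:
  plan: "-0.002 0.0002 0 0 0 0 -1;-0.006 0.0007 0 0 0 0 -1;-0.012 0.0014 0 0 0 0 -1;-0.018 0.002 0.005 0 0 0 -1;-0.022 0.002 0.015 0 0 0 -1;-0.022 0.002 0.03 0 0 0 -1;-0.022 0.0 0.045 0 0 0 -1;-0.022 -0.01 0.05 0 0 0 -1;-0.022 -0.025 0.05 0 0 0 -1;-0.022 -0.04 0.05 0 0 0 -1"

```text
time_s: 22.92
tool_pos: [531.8, 29.6, 117.8]
ee_rot: [[0.002, -0.115, -0.993], [-0.0, -0.993, 0.115], [-1.0, 0.0, -0.002]]
contact_force: [-0.0, -0.6, -0.2]
opening: 0.2
```

```bash
python3 shot.py w17; bash sh.sh s17
```

```text
t 22.97 pos [531.7  27.1 117.3] y [-0.1172 -0.9931  0.0016] F [-0.6 -2.5 -0.1] open 0.1
t 23.02 pos [531.6  28.4 117.1] y [-1.182e-01 -9.930e-01  7.000e-04] F [-0.   0.6 -0.7] open 0.2
```

View pics/w17.png

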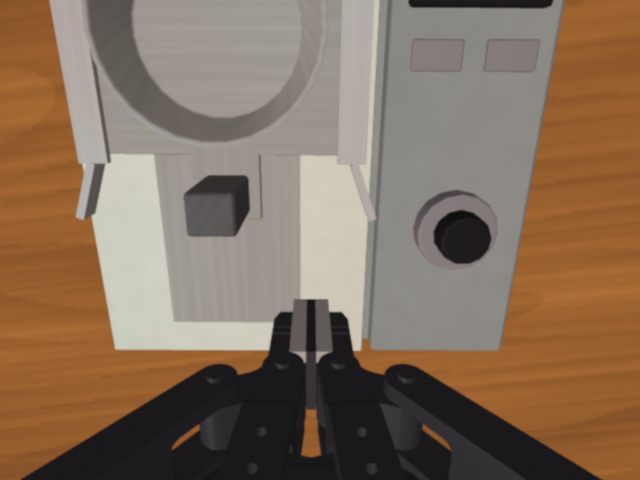

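View pics/s17c.png

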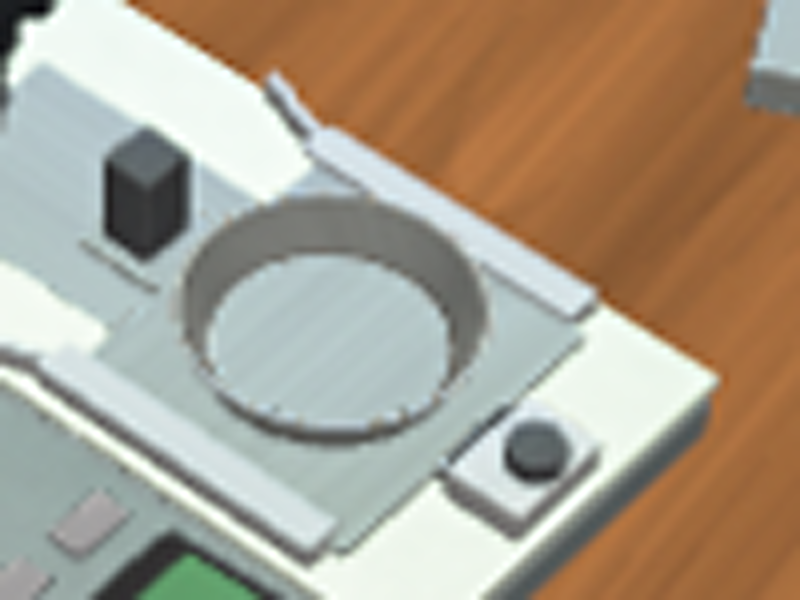

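Run:
```python
from h import *
import pickle
P=pickle.load(open('pics/w17.pkl','rb')); i=cv2.imread('pics/w17.png')
m=((i.max(2)<60)).astype(np.uint8); m[:,:400]=0;m[:150]=0;m[320:]=0
n,l,s,c=cv2.connectedComponentsWithStats(m); k=1+s[1:,4].argmax(); print(s[k],c[k])
cn=max(cv2.findContours((l==k).astype(np.uint8),0,1)[0],key=len); print(cv2.minEnclosingCircle(cn))
print(ray(P,[(463.5,237)],64))
d=cv2.absdiff(cv2.imread('pics/s13.png'),cv2.imread('pics/s17.png'))[225:290,350:410].max(2);print(d.mean(),d.max())
```

```text
[ 434  211   57   52 2273] [461.85525737 236.66520018]
((461.8561706542969, 236.00685119628906), 28.302644729614258)
[[541.74830164 -45.89620547  64.        ]]
1.781025641025641 37
```

Call:
drive_tool:
  plan: "0.0025 -0.019 0 0 0 0 -1;0.005 -0.038 0 0 0 0 -1;0.0075 -0.057 0 0 0 0 -1;0.01 -0.071 0 0 0 0 -1;0.01 -0.0766 0 0 0 0 -1;0.01 -0.0766 -0.01 0 0 0 -1;0.01 -0.0766 -0.022 0 0 0 -1;0.01 -0.0766 -0.032 0 0 0 -1;0.01 -0.0766 -0.036 0 0 0 -1;0.01 -0.0766 -0.036 0 0 0 -1"

```text
time_s: 23.85
tool_pos: [540.5, -45.3, 78.4]
ee_rot: [[-0.004, -0.115, -0.993], [0.001, -0.993, 0.115], [-1.0, -0.0, 0.004]]
contact_force: [-0.6, 0.3, -0.1]
opening: 0.4
```

```bash
python3 shot.py w18
```

```text
t 23.9 pos [541.1 -45.5  79.5] y [-0.1151 -0.9934 -0.    ] F [ 0.   0.3 -0.5] open 0.0
```

View pics/w18.png

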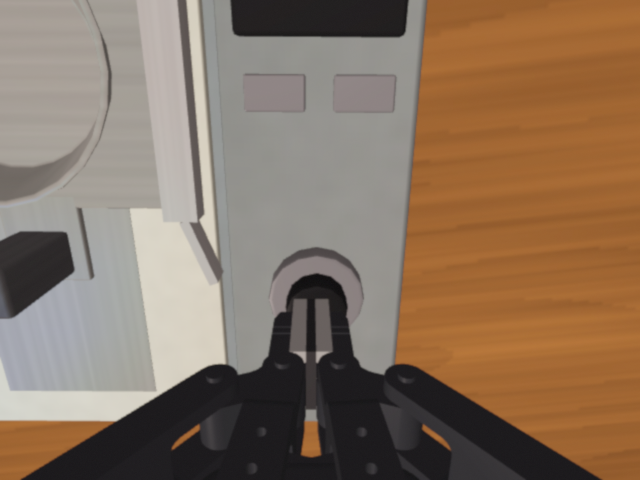

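Call:
drive_tool:
  plan: "0 0 -0.002 0 0 0 -1;0 0 -0.004 0 0 0 -1;0 0 -0.006 0 0 0 -1;0 0 -0.008 0 0 0 -1;0 0 -0.01 0 0 0 -1;0 0 -0.0115 0 0 0 -1;0 0 -0.0125 0 0 0 -1;0 0 -0.0135 0 0 0 -1;0 0 -0.0135 0 0 0 -1;0 0 -0.0135 0 0 0 -1"

```text
time_s: 24.73
tool_pos: [542.0, -46.1, 67.5]
ee_rot: [[0.001, -0.116, -0.993], [-0.0, -0.993, 0.116], [-1.0, -0.0, -0.001]]
contact_force: [0.3, 1.4, 4.8]
opening: -0.1
```

Call:
drive_tool:
  plan: "0 0 -0.0007 0 0 0 -1;0 0 -0.0015 0 0 0 -1;0 0 -0.002 0 0 0 -1;0 0 -0.002 0 0 0 -1;0 0 -0.002 0 0 0 -1;0 0 -0.002 0 0 0 -1;0 0 -0.002 0 0 0 -1;0 0 -0.002 0 0 0 -1;0 0 -0.002 0 0 0 -1;0 0 -0.002 0 0 0 -1"

```text
time_s: 25.57
tool_pos: [542.1, -46.1, 66.9]
ee_rot: [[0.001, -0.116, -0.993], [-0.0, -0.993, 0.116], [-1.0, 0.0, -0.001]]
contact_force: [-4.3, 2.1, 14.5]
opening: 0.1
```

```bash
python3 shot.py s19 scene
python3 - <<'E'
from h import *
i=cv2.imread('pics/s19.png');cv2.imwrite('pics/s19c.png',cv2.resize(i[170:300,260:430],None,fx=4.5,fy=4.5,interpolation=cv2.INTER_CUBIC))
E
```

```text
t 25.62 pos [542.1 -46.1  66.9] y [-0.1158 -0.9933  0.    ] F [-5.5  1.7 14.1] open -0.2
```

View pics/s19c.png

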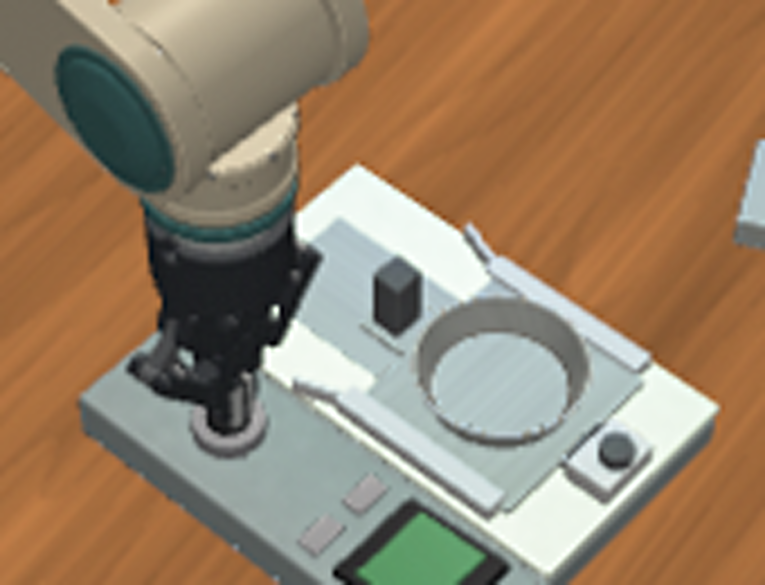

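The key is fully down: bottomed at 14 N, cap at collar level, bowl still home in the picture. I raise and move to the ingot.

Call:
drive_tool:
  plan: "0 0 0.01 0 0 0 -1;0 0 0.03 0 0 0 -1;0 0 0.06 0 0 0 -1;-0.004 -0.02 0.09 0 0 0.03 0.2;-0.011 -0.052 0.1 0 0 0.06 0.2;-0.019 -0.088 0.1 0 0 0.1 0.2;-0.027 -0.124 0.1 0 0 0.14 0.2;-0.035 -0.16 0.1 0 0 0.18 0.2;-0.042 -0.196 0.1 0 0 0.22 0.2;-0.05 -0.232 0.1 0 0 0.26 0.2"

```text
time_s: 26.45
tool_pos: [490.5, -279.8, 164.4]
ee_rot: [[-0.001, 0.145, -0.989], [0.0, -0.989, -0.145], [-1.0, -0.001, 0.001]]
contact_force: [0.6, 0.5, 0.0]
opening: 51.3
```

Call:
drive_tool:
  plan: "-0.008 -0.036 0 0 0 0 0.2;-0.016 -0.072 0 0 0 0 0.2;-0.022 -0.095 0 0 0 0 0.2;-0.022 -0.103 0 0 0 0 0.2;-0.022 -0.103 -0.01 0 0 0 0.2;-0.022 -0.103 -0.03 0 0 0 0.2;-0.022 -0.103 -0.045 0 0 0 0.2;-0.022 -0.103 -0.05 0 0 0 0.2;-0.022 -0.103 -0.05 0 0 0 0.2;-0.022 -0.103 -0.05 0 0 0 0.2"

```text
time_s: 27.28
tool_pos: [470.1, -380.3, 115.2]
ee_rot: [[-0.0, 0.144, -0.99], [0.0, -0.99, -0.144], [-1.0, -0.0, 0.0]]
contact_force: [-0.0, 0.4, 0.8]
opening: 51.1
```

```bash
python3 shot.py w20; python3 shot.py s20 scene
python3 - <<'E'
from h import *
i=cv2.imread('pics/s20.png');cv2.imwrite('pics/s20c.png',cv2.resize(i[170:330,260:430],None,fx=3.7,fy=3.7,interpolation=cv2.INTER_CUBIC))
E
```

```text
t 27.33 pos [ 470.3 -380.7  116. ] y [ 0.1443 -0.9895  0.001 ] F [ 0.1 -0.1  0.5] open 51.3
t 27.38 pos [ 470.3 -381.   116.4] y [ 0.144  -0.9896  0.0016] F [ 0.5 -0.4  0.7] open 51.7
```

View pics/w20.png

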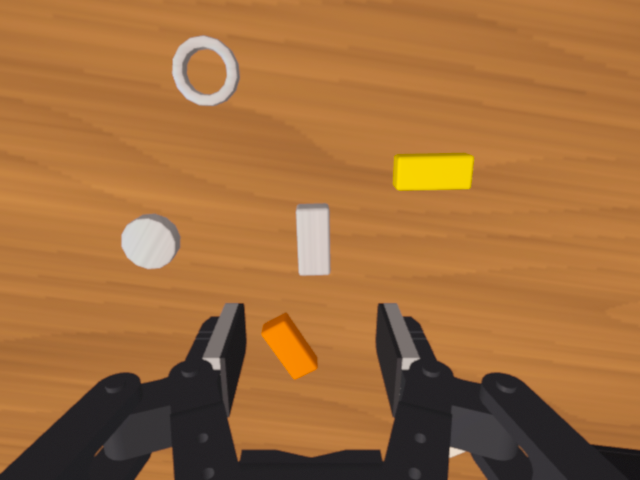

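View pics/s20c.png

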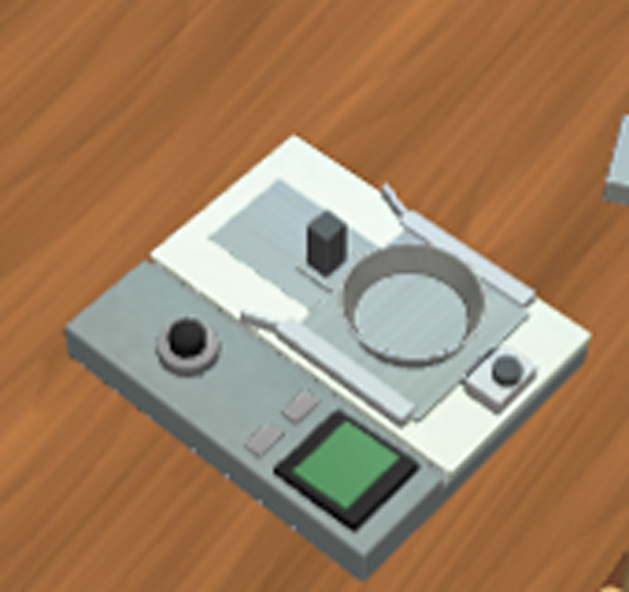

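Run:
```python
from h import *
import pickle
P=pickle.load(open('pics/w20.pkl','rb')); i=cv2.imread('pics/w20.png')
c=ray(P,[(297,209),(328,208.5),(330,274),(299,275)],14)[:,:2]; print(c,c.mean(0))
m1=c[:2].mean(0)-c[2:].mean(0); print(np.degrees(np.arctan2(m1[1],m1[0])),np.linalg.norm(m1))
tcp=np.array([470.3,-380.9]); y=np.array([.144,-.9896]);ey=-y;ex=np.array([ey[1],-ey[0]])
print('ingot rel tool',(c-tcp)@np.c_[ex,ey])
o=ray(P,[(263,325),(284,314),(317,365),(296,379)],14)[:,:2]; print('orange rel',(o-tcp)@np.c_[ex,ey])
```

```text
[[ 488.22520659 -368.70772714]
 [ 491.17678924 -386.93637746]
 [ 449.17230709 -394.89843638]
 [ 445.68712383 -375.66052492]] [ 468.56535669 -381.55076647]
10.005075100242694 42.92405570453513
ingot rel tool [[ 19.49447173   9.48424347]
 [ 19.79043228  -8.97985678]
 [-22.92373975 -10.81046487]
 [-23.60241785   8.72923871]]
orange rel [[ -59.75531892   32.85460159]
 [ -51.52117232   18.81137679]
 [ -91.22004996   -2.92324849]
 [-102.79948557   11.61584776]]
```

Call:
drive_tool:
  plan: "-0.0018 -0.0006 -0.02 0 0 0.025 0.2;-0.0018 -0.0006 -0.04 0 0 0.025 0.2;-0.0018 -0.0006 -0.06 0 0 0.025 0.2;-0.0018 -0.0006 -0.08 0 0 0.025 0.2;-0.0018 -0.0006 -0.092 0 0 0.025 0.2;-0.0018 -0.0006 -0.096 0 0 0.025 0.2;-0.0018 -0.0006 -0.096 0 0 0.025 0.2;-0.0018 -0.0006 -0.096 0 0 0.025 0.2;-0.0018 -0.0006 -0.096 0 0 0.025 0.0;-0.0018 -0.0006 -0.096 0 0 0.025 0.0"

```text
time_s: 28.22
tool_pos: [468.5, -382.4, 20.7]
ee_rot: [[0.002, 0.168, -0.986], [-0.002, -0.986, -0.168], [-1.0, 0.002, -0.002]]
contact_force: [-0.0, 0.6, 0.4]
opening: 42.8
```

```bash
python3 shot.py w21
```

```text
t 28.27 pos [ 468.4 -382.2   20.4] y [ 0.168  -0.9858  0.0017] F [ 0.7 -0.2 -0.6] open 42.5
```

View pics/w21.png

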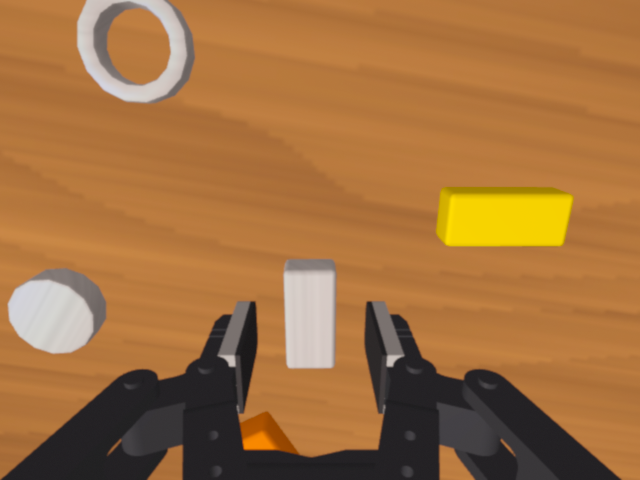

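Ingot centred and aligned between the fingers at (311,315), with clearance all round. Lower the last 7 mm and grip.

Call:
drive_tool:
  plan: "0 0 -0.003 0 0 0 0;0 0 -0.006 0 0 0 0;0 0 -0.0065 0 0 0 0;0 0 -0.0065 0 0 0 0;0 0 -0.0065 0 0 0 -0.3;0 0 -0.0065 0 0 0 -1;0 0 -0.0065 0 0 0 -1;0 0 -0.0065 0 0 0 -1;0 0 -0.0065 0 0 0 -1;0 0 -0.0065 0 0 0 -1"

```text
time_s: 29.1
tool_pos: [468.0, -381.9, 12.9]
ee_rot: [[0.0, 0.168, -0.986], [-0.0, -0.986, -0.168], [-1.0, 0.001, -0.0]]
contact_force: [0.1, 0.3, 2.7]
opening: 17.9
```

Call:
drive_tool:
  plan: "0 0 0 0 0 0 -1;0 0 0.005 0 0 0 -1;0 0 0.015 0 0 0 -1;0 0 0.035 0 0 0 -1;0 0 0.06 0 0 0 -1;0 0 0.09 0 0 0 -1;0 0 0.115 0 0 0 -1;0 0 0.13 0 0 0 -1;0 0 0.135 0 0 0 -1;0 0 0.135 0 0 0 -1"

```text
time_s: 29.93
tool_pos: [468.3, -382.2, 149.6]
ee_rot: [[0.002, 0.168, -0.986], [-0.002, -0.986, -0.168], [-1.0, 0.003, -0.002]]
contact_force: [-0.5, 0.1, -1.3]
opening: 18.4
```

```bash
python3 shot.py w22
```

```text
t 29.98 pos [ 467.8 -381.7  147.6] y [ 1.680e-01 -9.858e-01  2.000e-04] F [-1.1 -0.2 -0.8] open 18.4
```

View pics/w22.png

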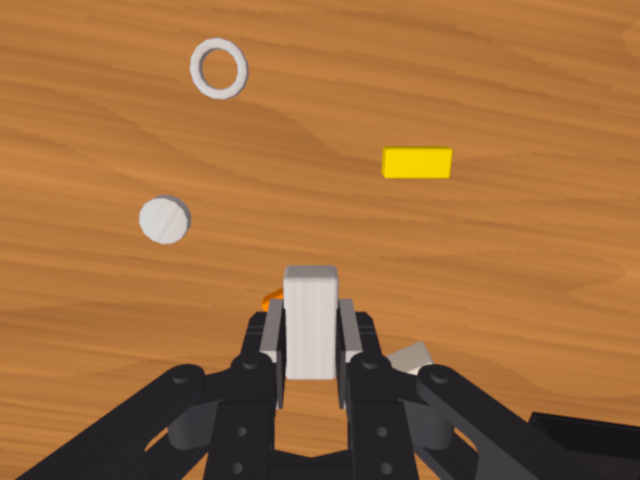

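Call:
drive_tool:
  plan: "0.008 0.019 0 0 0 -0.03 -1;0.021 0.051 0 0 0 -0.06 -1;0.035 0.086 0 0 0 -0.09 -1;0.049 0.12 0 0 0 -0.12 -1;0.063 0.154 0 0 0 -0.15 -1;0.077 0.189 0 0 0 -0.18 -1;0.091 0.223 0 0 0 -0.21 -1;0.105 0.257 0 0 0 -0.24 -1;0.119 0.292 0 0 0 -0.27 -1;0.133 0.326 0 0 0 -0.285 -1"

```text
time_s: 30.82
tool_pos: [600.3, -53.7, 145.3]
ee_rot: [[-0.004, -0.117, -0.993], [0.0, -0.993, 0.117], [-1.0, -0.0, 0.004]]
contact_force: [0.0, -0.0, -0.7]
opening: 18.4
```

Call:
drive_tool:
  plan: "0.013 0.031 0 0 0 0 -1;0.026 0.062 0 0 0 0 -1;0.037 0.09 0 0 0 0 -1;0.044 0.107 0 0 0 0 -1;0.047 0.115 0 0 0 0 -1;0.047 0.115 0 0 0 0 -1;0.047 0.115 0 0 0 0 -1;0.047 0.115 0 0 0 0 -1;0.047 0.115 0 0 0 0 -1;0.047 0.115 0 0 0 0 -1"

```text
time_s: 31.65
tool_pos: [647.7, 58.0, 147.7]
ee_rot: [[0.0, -0.118, -0.993], [-0.0, -0.993, 0.118], [-1.0, 0.0, -0.0]]
contact_force: [-0.1, 0.6, -1.6]
opening: 18.0
```

```bash
python3 shot.py w23;python3 shot.py s23 scene
```

```text
t 31.7 pos [647.7  58.2 147.8] y [-1.173e-01 -9.931e-01  1.000e-04] F [-0.9  0.1 -0.4] open 18.2
t 31.75 pos [647.8  58.4 147.8] y [-1.170e-01 -9.931e-01  2.000e-04] F [-0.4  0.2 -1.4] open 18.6
```

View pics/w23.png

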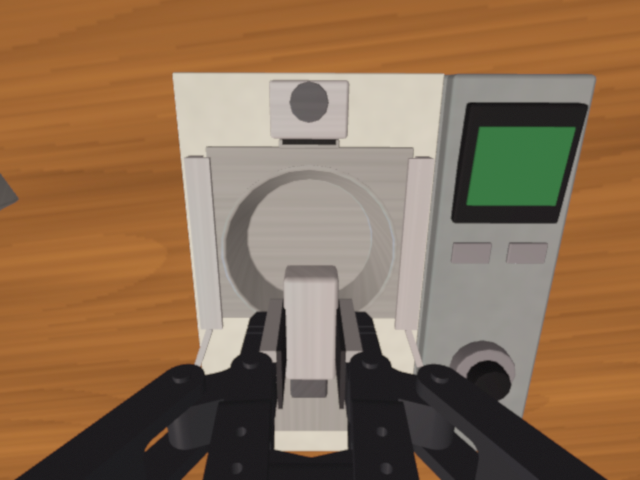

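View pics/s23.png

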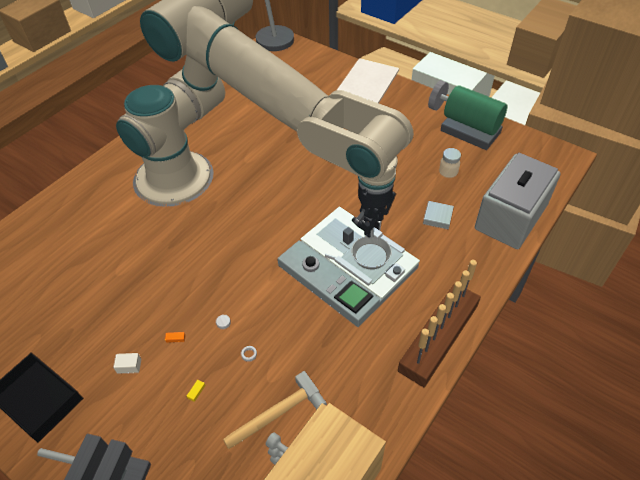

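Run:
```python
from h import *
import pickle
P=pickle.load(open('pics/w23.pkl','rb'));i=cv2.imread('pics/w23.png')
cv2.imwrite('pics/w23c.png',cv2.resize(i[70:170,170:440],None,fx=2.9,fy=2.9,interpolation=cv2.INTER_CUBIC))
th=np.radians(-6.65); ex=np.array([np.cos(th),np.sin(th)]);ey=np.array([-ex[1],ex[0]]);b0=np.array([608.7,63.9]);M=np.c_[ex,ey]
g=lambda n,p,z:print(n,np.round((ray(P,p,z)[:,:2]-b0)@M,1).tolist())
g('rear edge top',[(230,147.5),(390,148)],43.2);g('front edge',[(225,318),(398,318)],43.2)
g('stop front top',[(272,137.5),(346,137.5)],56);g('lip rear',[(208,156),(410,156)],51.5);g('lip front',[(220,328),(398,328)],51.5)
g('rim L R',[(224,244),(396,244)],67); g('floor',[(247,240),(373,240),(309,180)],46)
g('tcp',[(0,0)],0); print((np.array([647.8,58.4])-b0)@M)
```

```text
rear edge top [[94.7, 45.3], [94.2, -46.7]]
front edge [[-16.9, 56.2], [-17.2, -58.8]]
stop front top [[101.5, 19.8], [101.4, -20.1]]
lip rear [[91.1, 56.3], [90.8, -56.5]]
lip front [[-19.3, 58.0], [-19.7, -57.3]]
rim L R [[44.4, 47.6], [44.2, -48.7]]
floor [[39.2, 38.1], [39.0, -39.1], [76.3, -0.0]]
tcp [[178.2, 187.5]]
[39.47386049 -0.93506055]
```

View pics/w23c.png

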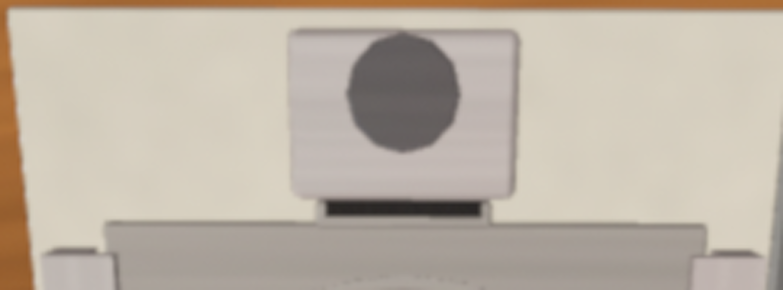

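Run:
```python
from h import *
import pickle
def edge(g,col0,col1,r0,r1):
    p=g[r0:r1,col0:col1].mean(1); d=np.abs(np.diff(p)); k=d.argmax(); w=d[max(k-2,0):k+3]; rr=np.arange(max(k-2,0),max(k-2,0)+len(w))
    return r0+.5+(w*rr).sum()/w.sum(), d.max()
th=np.radians(-6.65); ex=np.array([np.cos(th),np.sin(th)]);ey=np.array([-ex[1],ex[0]]);b0=np.array([608.7,63.9]);M=np.c_[ex,ey]
# (image, plate front edge cols/rows , lip front cols/rows)
for n,a,b in(('w14',(165,205,145,165),(115,140,158,174)),('w15',(175,215,190,212),(130,155,205,225)),('w16',(175,215,195,235),(130,155,205,245)),('w17',(110,150,145,165),(84,100,156,172)),('w12',(175,215,255,275),(140,160,275,292)),('w23',(225,255,308,326),(200,214,320,336))):
    g=cv2.cvtColor(cv2.imread(f'pics/{n}.png'),cv2.COLOR_BGR2GRAY).astype(float);P=pickle.load(open(f'pics/{n}.pkl','rb'))
    ra,da=edge(g,*a); rb,db=edge(g,*b); ca=(a[0]+a[1])/2;cb=(b[0]+b[1])/2
    X=(ray(P,[(ca,ra)],43.2)[0,:2]-b0)@M;Y=(ray(P,[(cb,rb)],51.5)[0,:2]-b0)@M
    print(n,round(ra,2),round(da),round(rb,2),round(db),'pan x',round(X[0]+56-(Y[0]+20),2), Y[0])
```

```text
w14 153.29 29 165.83 8 pan x 39.2 -19.74879052971861
w15 201.19 22 215.26 15 pan x 39.32 -19.909571489624813
w16 210.12 21 225.84 12 pan x 39.82 -19.726412456931623
w17 153.65 26 163.01 12 pan x 39.39 -19.78145072432219
w12 264.99 19 283.92 13 pan x 40.33 -19.662877805055487
w23 317.32 19 329.93 3 pan x 40.35 -20.723689264156846
```

Call:
drive_tool:
  plan: "0 0.0005 -0.008 0 0 0 -1;0 0.0005 -0.022 0 0 0 -1;0 0.0005 -0.036 0 0 0 -1;0 0.0005 -0.05 0 0 0 -1;0 0.0005 -0.062 0 0 0 -1;0 0.0005 -0.072 0 0 0 -1;0 0.0005 -0.079 0 0 0 -1;0 0.0005 -0.083 0 0 0 -1;0 0.0005 -0.083 0 0 0 -1;0 0.0005 -0.083 0 0 0 -1"

```text
time_s: 32.58
tool_pos: [648.1, 59.8, 65.0]
ee_rot: [[0.001, -0.116, -0.993], [-0.0, -0.993, 0.116], [-1.0, -0.0, -0.001]]
contact_force: [-0.4, -0.4, -1.1]
opening: 18.4
```

```bash
python3 shot.py w24;bash sh.sh s24
```

```text
t 32.63 pos [648.3  59.8  65.5] y [-1.159e-01 -9.933e-01 -1.000e-04] F [-0.   0.6 -1.5] open 18.2
t 32.68 pos [648.4  59.8  65.7] y [-1.159e-01 -9.933e-01 -2.000e-04] F [-0.6  0.1 -0.6] open 18.7
```

View pics/w24.png

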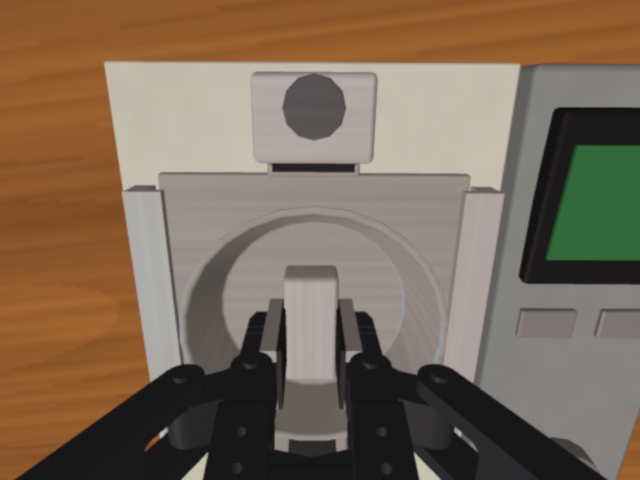

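View pics/s24c.png

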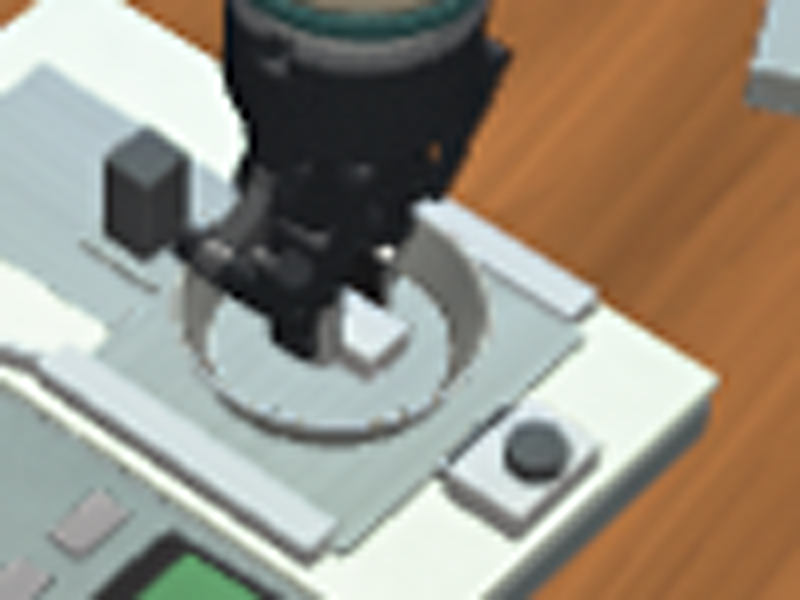

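Run:
```python
from h import *
import pickle
W=pickle.load(open('pics/w24.pkl','rb'));S=pickle.load(open('pics/s24.pkl','rb'))
PM=lambda P:np.array(P['intrinsics'])@np.c_[np.array(P['rotation']).T,-np.array(P['rotation']).T@np.array(P['position'])]
for s,w in(((195,245),(440,378)),((195,245),(180,378)),((215,265),(465,400))):
    p=(np.array(s)+.5)/[8,7.5]-.5+[330,210]
    X=cv2.triangulatePoints(PM(W),PM(S),np.array(w,float).reshape(2,1),p.reshape(2,1));X=(X[:3]/X[3]).ravel();print(X,proj(S,X),p)
```

```text
[626.68985894  27.587641   101.26991672] [[356.21216118 246.33773299]] [353.9375     242.23333333]
[525.65845286 176.55599748 -96.0898387 ] [[354.24747028 239.17158086]] [353.9375     242.23333333]
[634.56442233  21.68970103 108.81717283] [[357.65179248 247.48338214]] [356.4375 244.9   ]
```

Call:
drive_tool:
  plan: "0 0 -0.001 0 0 0 -1;0 0 -0.002 0 0 0 -1;0 0 -0.003 0 0 0 -1;0 0 -0.004 0 0 0 -1;0 0 -0.0045 0 0 0 -1;0 0 -0.005 0 0 0 -1;0 0 -0.0055 0 0 0 -1;0 0 -0.0055 0 0 0 -1;0 0 -0.0055 0 0 0 -1;0 0 -0.0055 0 0 0 -1"

```text
time_s: 33.52
tool_pos: [647.9, 59.7, 59.2]
ee_rot: [[0.0, -0.116, -0.993], [-0.0, -0.993, 0.116], [-1.0, 0.0, -0.0]]
contact_force: [-0.2, -1.5, -1.3]
opening: 18.2
```

```bash
python3 shot.py w25
```

```text
t 33.57 pos [647.9  59.7  59.1] y [-1.160e-01 -9.933e-01  1.000e-04] F [-0.4  0.1 -0.8] open 18.1
```

Call:
drive_tool:
  plan: "0 0 -0.0002 0 0 0 -1;0 0 -0.0004 0 0 0 -1;0 0 -0.0006 0 0 0 -1;0 0 -0.0008 0 0 0 -1;0 0 -0.0008 0 0 0 -1;0 0 -0.0008 0 0 0 -1;0 0 -0.0008 0 0 0 -1;0 0 -0.0008 0 0 0 -1;0 0 -0.0008 0 0 0 -1;0 0 -0.0008 0 0 0 -1"

```text
time_s: 34.4
tool_pos: [647.9, 59.7, 58.4]
ee_rot: [[0.0, -0.116, -0.993], [-0.0, -0.993, 0.116], [-1.0, 0.0, -0.0]]
contact_force: [-1.7, -0.4, 1.4]
opening: 18.3
```

```bash
python3 shot.py w26
```

```text
t 34.45 pos [647.9  59.7  58.4] y [-0.1159 -0.9933  0.    ] F [-1.1 -1.2  1.7] open 17.9
```

Contact: the force went from -1.1 to +1.5 N, so the ingot rests lightly on the floor. I open slightly and rise.

Call:
drive_tool:
  plan: "0 0 0 0 0 0 -0.5;0 0 0 0 0 0 -0.4;0 0 0 0 0 0 -0.3;0 0 0 0 0 0 -0.3;0 0 0 0 0 0 -0.3;0 0 0.003 0 0 0 -0.3;0 0 0.01 0 0 0 -0.3;0 0 0.025 0 0 0 -0.3;0 0 0.045 0 0 0 -0.3;0 0 0.065 0 0 0 -0.3"

```text
time_s: 35.28
tool_pos: [647.7, 59.7, 124.4]
ee_rot: [[-0.0, -0.116, -0.993], [-0.0, -0.993, 0.116], [-1.0, 0.0, 0.0]]
contact_force: [0.0, 0.4, 0.7]
opening: 29.9
```

Call:
drive_tool:
  plan: "0 0 0.02 0 0 0 -0.3;0 0 0.045 0 0 0 -0.3;0 0 0.07 0 0 0 -0.3;-0.02 0 0.09 0 0 0 -0.3;-0.05 0 0.1 0 0 0 -0.3;-0.08 0 0.1 0 0 0 -0.3;-0.09 0 0.1 0 0 0 -0.3;-0.09 0 0.1 0 0 0 -0.3;-0.09 0 0.1 0 0 0 -0.3;-0.09 0 0.1 0 0 0 -0.3"

```text
time_s: 36.12
tool_pos: [558.5, 59.7, 223.7]
ee_rot: [[0.001, -0.116, -0.993], [-0.0, -0.993, 0.116], [-1.0, -0.0, -0.001]]
contact_force: [-0.1, -0.0, -0.4]
opening: 29.8
```

```bash
python3 shot.py w27;bash sh.sh s27
```

```text
t 36.17 pos [558.5  59.7 223.4] y [-1.161e-01 -9.932e-01  1.000e-04] F [ 0.6  0.1 -1.5] open 30.0
t 36.22 pos [558.5  59.7 223.1] y [-1.160e-01 -9.932e-01  1.000e-04] F [-0.6 -0.3 -0.9] open 30.0
```

View pics/w27.png

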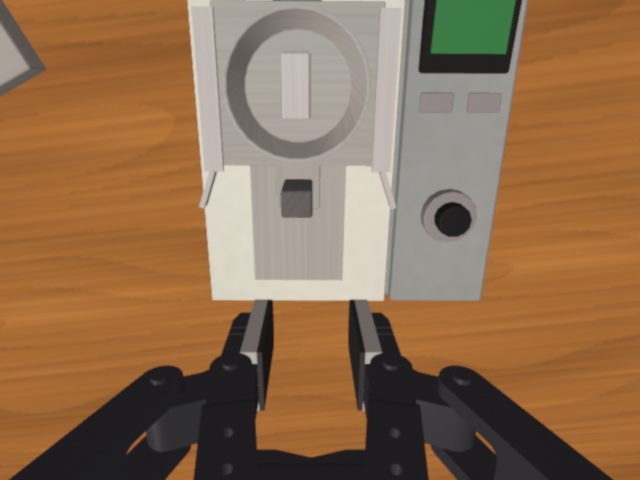

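View pics/s27.png

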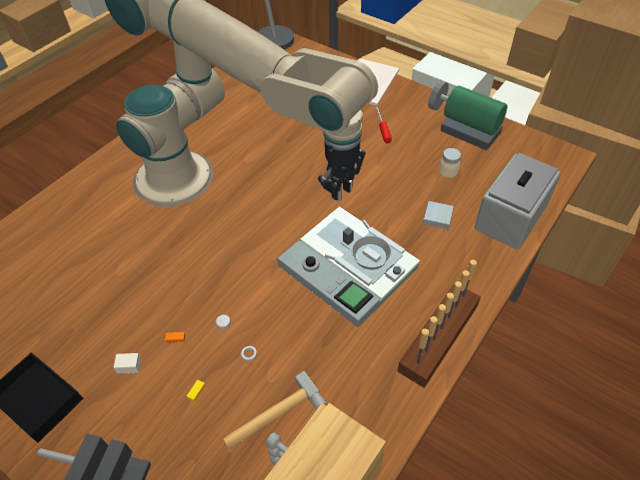

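```bash
python3 - <<'E'
from h import *
a=cv2.imread('pics/s17.png').astype(float);b=cv2.imread('pics/s27.png').astype(float)
d=np.abs(a-b).max(2)
for n,(x0,y0,x1,y1) in dict(rear=(375,250,405,285),stop=(385,262,406,282),grip=(340,225,356,246),key=(300,252,322,272),pieces=(100,300,330,420)).items():
    r=d[y0:y1,x0:x1];print(n,r.mean().round(2),r.max())
E
python3 - <<'E'
from bench import robot
print(robot.finish_job(), robot.get_state()['time_s'])
E
```

```text
rear 6.01 87.0
stop 4.42 50.0
grip 3.4 44.0
key 2.25 26.0
pieces 3.0 155.0
the job is handed in; nothing more can be done
the job is handed in; nothing more can be done
```

The whole sequence is done and the job is handed in, at about 36 s of the 72 s allowed. No verdict was reported.

**What I did**
- **Bowl:** I carried it to the bay mouth, slid it under the lips until the buffer stopped it, and released it. It seemed to come back a little on release, so I pushed it home again with shut fingers on the grip. The highest force read in either push was about 9 N.
- **Tare key:** I pressed it until it bottomed, at about 14 N, and let it come up.
- **Ingot:** I lowered it until about 2.6 N of contact showed, then let go.

**What the last checks showed**
- **Ingot:** it lies flat near the middle of the bowl.
- **Tare key:** it is up.
- **Other pieces:** they look in place by eye.
- **Gripper:** it is clear of everything.

**What is less certain**
- **Plunger travel:** I could not measure it directly. The force on the second push rose straight from contact, and the bowl settled back about 0.4 mm afterwards. That puts the travel at roughly 7.5 to 8 mm. Camera estimates were looser, about 7.0 to 7.2 mm with about 1 mm uncertainty, so the margin over the required 7 mm is not confirmed by sight.
- **Before/after comparison:** the last scene picture, compared with the one from before the tare press, differed slightly around the bowl's rear edge, the stop and the grip. I handed in without following this up. It could be the platform sinking under the ingot's weight or shading, or a small shift of the bowl.

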